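# Slide the cover plate off a plaque mould in its demoulding jig

## Task

The plaque in the mould has cooled but is still tender: with light fingertip pressure slide the mould's cover plate out over the open end of the jig, leaving the cavity plate and the plaque under it where they lie, until it is wholly clear of the mould on the narrow run-out rest. Do not lift or tip it before it is clear. Then lift it off the rest and lay it gently, flat, lengthwise and centred, across the two cork strips in the steel cleaning tray; leave everything else on the bench alone.

Things in the scene. Friction and masses are not known exactly. Their poses are not given: they have to be found in the camera images.
- jig: Aluminium demoulding jig fixed to the bench; origin on the bench under the mould's middle, +x along it to its open end, z up. In its pocket (x -57..55, y -32..32 mm), between cheeks 12 mm and an end stop (at -x) 10 mm thick, 33 mm high, lie three 110 x 60 mm plates: on the bed (8 mm high) a backing plate 6 mm, a cavity plate 12 mm, a cover 6 mm. The cheeks end 1 mm above the cover: its edges are out of reach.
- jig_rest (a point): Point of the jig at x = 121, y = 0, z = 26 mm, over the run-out rest: an aluminium strip 34 mm wide, x = 69..185 mm, then a stop lip 8 mm high; bed 60 mm wide, 8 mm high under it. No wall at the mould's +x end, a 14 mm gap. The rest's top is set anew each time, 1.2 to 3 mm below the cavity plate's top (26 mm), and is not measured; it is rigid. The cover sinks by this as it passes over.
- cover: The mould's cover plate, top of the stack: plain ground steel, 110 (x) x 60 (y) x 6 mm, 0.3 kg; origin at the centre of its underside (26 mm above the bench at first), x along its length towards the jig's open end. Wholly clear of the mould when its middle is at the jig's x = 112 mm or more; it meets the lip at x = 130 mm. On the rest its sides overhang by 13 mm each.
- cover_top (a point): Centre of the cover's top face, where fingertips can press. All beneath is rigid: touch down at 5 mm/s; 0.1 mm deeper adds some 3 N. Steel on steel slides easily (friction about 0.2), fingertips hold better. About 4 to 9 N downward carries the cover along; pressed beyond about 12 N while moving it drags the cavity plate with it, and 60 N, even for an instant, marks the plaque.
- cavity: The cavity plate under the cover, 110 x 60 x 12 mm steel, about 0.6 kg, loose in the pocket; origin at the centre of its underside, 14 mm above the bench. Its blind cavity, 82 x 42 x 4 mm, opens upward. Must stay where it is (within 5 mm).
- plaque: The moulded amber plaque, 80 x 40 x 3.6 mm, in the cavity, 0.4 mm below the cavity plate's top; origin at the centre of its underside. Must stay in the cavity.
- tray: The shallow steel cleaning tray, 200 (x) x 140 (y) mm, rim 14 mm high, walls 3 mm, fixed to the bench; origin under its centre. On its floor (3 mm) two cork strips, each 12 (x) x 70 (y) mm, tops 13 mm above the bench, centred at x = -30 and +30 mm. It stands to the right or to the left of the jig, having changed places with the bin.
- tray_strips (a point): The point midway between the cork strips, level with their tops (13 mm above the bench), where the middle of the cover's underside belongs; axes as the tray's.
- bin: A grey plastic offcut bin, 180 x 120 x 45 mm, fixed; origin under its centre. Not part of the job.
- scraper: Bystander: a brass scraper with a turned wooden handle, 235 mm long, lying on the bench; origin at the ferrule, x to the blade; sizes in mm.
- spray: Bystander: an upright aluminium spray can, diameter 52, 155 tall; origin under its centre; sizes in mm.
- caliper: Bystander: a digital caliper lying flat, 195 long; origin near its black display head; sizes in mm.
- durometer: Bystander: a hand-held hardness gauge standing on its round foot, 111 tall; origin under its foot; sizes in mm.
- discs: Bystander: a pile of five moulded discs, diameter 50, 30 tall (one piece); origin under its centre; sizes in mm.
- mould_plate: Bystander: a larger steel mould plate lying flat, 150 x 100 x 10, with two holes; origin under its centre; sizes in mm.
- hexkey: Bystander: a T-handled hex key lying flat, 100 wide, 135 long; origin at the T; sizes in mm.
- bar: Bystander: a moulded plaque 80 x 40 x 4 lying on the bench; origin under its centre; sizes in mm.

How it is judged:
By the outcome, as a careful person would: the job done as asked, in the order asked, and still so for the second after the job is handed in, with the robot touching nothing.
It also fails if it takes over 72 s, if anything falls off the work surface, if the arm or the gripper's body presses on something with over 40 N, if the wrist force passes 120 N, or if a joint passes its speed limit or range.

## Robot

A 7-joint arm with a two-finger parallel gripper is mounted at the origin on the work surface. World frame = base frame: x ahead of the robot, y to its left, z up, the work surface at z = 0. Lengths are in m, angles in rad, forces in N, time in s.
With the tool pointing down it reaches from about 0.4 to 0.75 m from the base axis. Payload 19.5 kg.
Tool frame: the origin (TCP) lies on the centre line of the jaws, within the pads' length; the fingertips stand 11 mm ahead of it and the grasp point (between the pads) lies 8 mm behind it; z points along the fingers, y is the line along which they close (so a half turn about z gives the same grasp; the last joint's range is limited). The gripper opens to 85 mm and grips with 20 to 120 N. Pads are 22 mm wide; open, the fingers measure 114 mm over their backs; the gripper's body (76 mm by 85 mm) begins 54 mm behind the grasp point. The pads swing forward as they close: fully open they stand 13 mm farther back than shut.
Start: joints at [1.267, 0.707, -0.028, 1.485, 0.022, 0.951, -0.075], TCP at [0.149, -0.555, 0.242] pointing down, gripper open.
Joint ranges: [-2.71, 2.71], [-0.32, 2.16], [-1.57, 1.52], [0, 2.45], [-1.46, 4.6], [0, 2.02], [-2.83, 2.83]. Speed limits (rad/s): [1.89, 1.89, 2.57, 2.57, 3.01, 3.01, 3.01].

## Interface

Orientations are given as a unit quaternion [x, y, z, w].
In Python, from bench import bot gives the robot as it stands.
- The arm moves only by the shell command python3 -m jog 'ROWS' [FORCE]. ROWS is JSON, a list of rows, each an object of numbers: "tx", "ty", "tz": the shift along the tool's x, y, z in mm; "ax", "ay", "az": the turn, a rotation vector about the tool's x, y, z in rad; "jaw": the gripper command: -1 is shut, 1 is fully open, values between are in proportion. In form: [{"tx": .., "ty": .., "tz": .., "ax": .., "ay": .., "az": .., "jaw": ..}, ...]. A call has exactly 10 rows; each row shifts and turns the commanded pose from where the row before left it, along the tool's axes as they then stand; what a row does not reach is not made up. A row lasts 1/8 s, in which the tool goes at most 62.5 mm and 10.7 degrees, less where a joint would pass 70% of its speed; a pose out of reach is approached as far as the arm can. A call is refused whole if a number of a shift passes 62.5 or a number of a turn 0.188, either way. A call with a gripper value outside its range is refused whole. The fingers move at their own pace and stop on an object; FORCE is the grip in N (left out, the last holds). Time passes only in rows, so rows that do not move let the fingers close, or fill a call up. It gives the time, the measured TCP pose, the force, the opening and the grip force at its end, in the units of the state.
- bot.state(): the state, without advancing time (a new reading comes with each control period).
- bot.capture(name): name is "side" or "top" or "wrist"; returns a dict with "color" (420x560x3 uint8, red, green, blue), "fx", "fy", "cx", "cy" (pixels), "pose" (4x4, takes a point from camera to world coordinates). Camera axes: x right, y up, looking along -z (the intrinsics and any distortion apply to the point x, -y, -z); pixel columns grow to the right and rows downward; lengths in m; the calibration is good to about 2 mm. A picture is of the moment at which its call begins. There is no depth.
- bot.job_done(): hands the job in; it is judged then, once.
Trained networks look in a picture, given as the dict that the camera call returned (one of the last four; its "shot" number tells which), for a name from the list of things; names that differ only in an ending like _2 or _b are one class to them, and where a whole thing is asked for, a point or a joint stands for the part that bears it (a point fixed in the world has none). Each returns a list of dicts, best first, with "p" (0 to 1); they miss things now and then, are a little off and sometimes report something else, mostly with a low value. They report only what shows in the picture. A call takes as long as a camera call.
- bot.search_frame(label, picture): "box" ([left, top, right, bottom] in pixels, round what is visible of it).
- bot.spot_point(label, picture): "centre" ([row, column] in pixels: a listed point, or the origin of a listed thing).
The state is a dict: "t": time; "joint_pos": joint angles; "joint_vel": joint speeds; "joint_efforts": joint torques, N m; "tcp_pos": TCP position; "tcp_rot": TCP orientation; "ft_force": force on the tool from outside, world axes, zero at the start; "ft_torque": the same for the moment, N m; "opening": opening from 0.0 (shut) to 1.0 (fully open); "grasp_force": force on a finger pad.
Only numpy, scipy, OpenCV 4.12 (cv2) and the standard library are available. Lean on these libraries where they do the work, as an engineer would, in place of code of your own. Each camera call takes 0.05 s, during which the arm holds its last target. There are 200 camera calls.

## Working session

There is one attempt and no reset: what is moved stays moved. The work goes in short steps, Python scripts to look and compute and a shell command to move; the robot and the scene stay as the last step left them, time stands still between calls to the robot, and variables do not carry over. Pictures are saved under pics/ and viewed, at most 11 in all, crops included, and the job is handed in when it is done.

```bash
ls; mkdir -p pics; cat > h.py <<'E'
from bench import bot
import numpy as np, cv2
def ray(c,rc):
    d=np.array([(rc[1]-c['cx'])/c['fx'],-(rc[0]-c['cy'])/c['fy'],-1.0])
    P=np.array(c['pose']); return P[:3,3],P[:3,:3]@d
def on(c,rc,z):
    o,d=ray(c,rc); return o+d*(z-o[2])/d[2]
def px(c,p):
    P=np.array(c['pose']); q=P[:3,:3].T@(np.array(p)-P[:3,3]); return [c['cy']+c['fy']*q[1]/q[2]*1.0, c['cx']-c['fx']*q[0]/q[2]]
def save(c,n): cv2.imwrite('pics/'+n,c['color'][:,:,::-1])
E
python3 - <<'E'
from h import *
Z=dict(jig=0,jig_rest=.026,cover=.026,cover_top=.032,tray=0,tray_strips=.013,bin=0)
for n in ['top','side']:
    c=bot.capture(n); save(c,n+'0.png'); print(n,[k for k in c if k!='color'],np.round(c['pose'],3).tolist(),c['fx'])
    for k,z in Z.items():
        for r in bot.spot_point(k,c)[:2]: print(k,np.round(r['p'],2),np.round(r['centre'],1),np.round(on(c,r['centre'],z),4))
s=bot.state(); print({k:np.round(v,3).tolist() for k,v in s.items()})
E
```

```text
pics
top ['fx', 'fy', 'cx', 'cy', 'pose', 'shot'] [[-0.012, 0.983, -0.185, 0.416], [-1.0, -0.007, 0.024, 0.017], [0.023, 0.186, 0.982, 1.07], [0.0, 0.0, 0.0, 1.0]] 443.44697247907345
jig 0.88 [244.7 278.2] [ 0.5155 -0.006   0.    ]
jig_rest 0.78 [257.5 226.7] [0.4843 0.1152 0.026 ]
jig_rest 0.2 [166.3 431.8] [ 0.7019 -0.3847  0.026 ]
cover 0.93 [246.7 277. ] [ 0.5084 -0.0026  0.026 ]
cover 0.33 [243.8 275.2] [0.5153 0.0015 0.026 ]
cover_top 0.91 [244.9 273.8] [0.5121 0.0049 0.032 ]
tray 0.61 [250.1 414.8] [ 0.4993 -0.3372  0.    ]
tray_strips 0.93 [245.1 415.2] [ 0.5102 -0.3347  0.013 ]
tray_strips 0.29 [165.9 149.2] [0.7102 0.308  0.013 ]
bin 0.93 [240.2 111.4] [0.5301 0.3938 0.    ]
bin 0.7 [246.9 273.9] [0.5103 0.0044 0.    ]
side ['fx', 'fy', 'cx', 'cy', 'pose', 'shot'] [[-0.841, 0.411, -0.35, 0.108], [-0.54, -0.639, 0.548, 0.755], [0.001, 0.65, 0.76, 1.094], [0.0, 0.0, 0.0, 1.0]] 510.31057130244056
jig 0.63 [234.6 306.7] [5.088e-01 2.000e-04 0.000e+00]
jig_rest 0.92 [260. 289.] [0.4952 0.1128 0.026 ]
cover 0.79 [226.  303.5] [ 0.5215 -0.0023  0.026 ]
cover 0.49 [128.5 315.5] [ 0.6959 -0.366   0.026 ]
cover_top 0.9 [228.  307.9] [0.5058 0.0014 0.032 ]
cover_top 0.39 [344.9 210.6] [0.5176 0.4069 0.032 ]
tray 0.61 [165.7 363.2] [ 0.5004 -0.3221  0.    ]
tray_strips 0.63 [159.4 363.9] [ 0.5063 -0.335   0.013 ]
bin 0.66 [344.2 210.6] [0.531 0.395 0.   ]
{'t': 0.8, 'joint_pos': [1.267, 0.706, -0.028, 1.485, 0.022, 0.951, -0.075], 'joint_vel': [0.001, -0.001, -0.002, -0.001, 0.001, 0.001, 0.0], 'joint_efforts': [-0.0, -88.295, 1.234, -23.637, 0.017, 0.002, -0.0], 'tcp_pos': [0.149, -0.555, 0.242], 'tcp_rot': [0.991, 0.131, -0.0, -0.0], 'ft_force': [-0.743, 0.063, 0.096], 'ft_torque': [-0.024, -0.005, 0.012], 'grasp_force': 0.0, 'opening': 0.997}
```

View pics/top0.png

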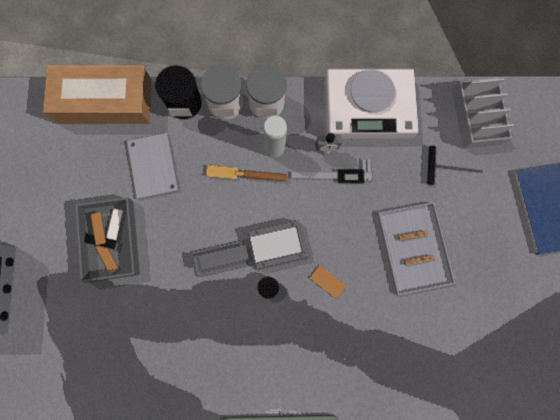

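View pics/side0.png

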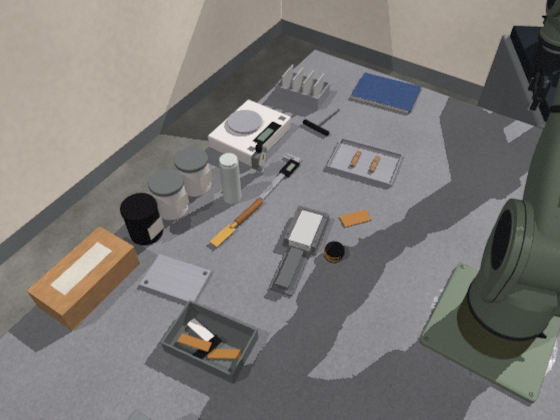

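The top view shows the cover as the bright plate at about (245,276), with the jig's open end and rest to the left (256,222). The tray is on the right at (248,415), its strips at (236,412) and (260,418). The side view agrees. Next I'll refine both by segmentation.

```bash
python3 - <<'E'
from h import *
c=bot.capture('top'); im=c['color']; hsv=cv2.cvtColor(im,cv2.COLOR_RGB2HSV)
def rect(mask,z,win):
    m=np.zeros(mask.shape,np.uint8); a,b,l,r=win; m[a:b,l:r]=mask[a:b,l:r]*255
    cs,_=cv2.findContours(m,cv2.RETR_EXTERNAL,cv2.CHAIN_APPROX_NONE); k=max(cs,key=cv2.contourArea)
    pts=np.array([on(c,(p[0][1],p[0][0]),z)[:2] for p in k],np.float32)
    (x,y),(w,h),a=cv2.minAreaRect(pts*1000); return np.round([x,y,w,h,a],1)
g=im.min(2); print('cover',rect((g>150),.032,(215,280,235,320)))
s=(hsv[...,0]<20)&(hsv[...,1]>110)
print('strip1',rect(s,.013,(225,249,385,440))); print('strip2',rect(s,.013,(249,275,385,440)))
def back(n):
    r=bot.spot_point(n,c); return [(round(q['p'],2),np.round(on(c,q['centre'],.0)[:2],3)) for q in r[:1]]
for n in ['discs','durometer','spray','bar','scraper']: print(n,back(n))
print(px(c,on(c,(245,276),.032)))
E
```

```text
cover [513.8   0.7  59.  108.8  12.3]
strip1 [ 534.4 -329.6    8.2   67.3   10.1]
strip2 [ 475.5 -340.     8.4   67.2    9.8]
discs [(0.89, array([0.414, 0.01 ]))]
durometer [(0.63, array([ 0.752, -0.129]))]
spray [(0.58, array([0.761, 0.004]))]
bar [(0.8, array([ 0.428, -0.122]))]
scraper [(0.82, array([0.688, 0.074]))]
[np.float64(245.0), np.float64(276.0)]
```

```bash
cat >> h.py <<'E'
from scipy.spatial.transform import Rotation as R
from scipy.optimize import fsolve
def plan(x,y,z,yaw,n):  # mm, tool-y angle deg; n equal rows: shift in tool axes then turn
    s=bot.state(); r0=R.from_quat(s['tcp_rot']); p0=np.array(s['tcp_pos'])*1000
    a=np.radians(yaw); ty=np.array([np.cos(a),np.sin(a),0]); tz=np.array([0,0,-1.]); tx=np.cross(ty,tz)
    rt=R.from_matrix(np.c_[tx,ty,tz]); w=(r0.inv()*rt).as_rotvec()/n; dr=R.from_rotvec(w)
    A=np.zeros((3,3)); r=r0
    for i in range(n): A+=r.as_matrix(); r=r*dr
    t=np.linalg.solve(A,np.array([x,y,z])-p0)
    print('shift',np.round(t,2),'turn',np.round(w,4),'p0',np.round(p0,2))
E
python3 - <<'E'
from h import *
plan(513.8,0.7,150,12.3,20)
E
```

```text
shift [36.7  -0.16  4.61] turn [-0.     -0.     -0.0762] p0 [ 148.8  -555.39  242.27]
```

```bash
python3 -m jog '[{"tx":36.7,"ty":-0.2,"tz":3,"az":-0.0762,"jaw":-1},{"tx":36.7,"ty":-0.2,"tz":3,"az":-0.0762,"jaw":-1},{"tx":36.7,"ty":-0.2,"tz":3,"az":-0.0762,"jaw":-1},{"tx":36.7,"ty":-0.2,"tz":3,"az":-0.0762,"jaw":-1},{"tx":36.7,"ty":-0.2,"tz":3,"az":-0.0762,"jaw":-1},{"tx":36.7,"ty":-0.2,"tz":3,"az":-0.0762,"jaw":-1},{"tx":36.7,"ty":-0.2,"tz":3,"az":-0.0762,"jaw":-1},{"tx":36.7,"ty":-0.2,"tz":3,"az":-0.0762,"jaw":-1},{"tx":36.7,"ty":-0.2,"tz":3,"az":-0.0762,"jaw":-1},{"tx":36.7,"ty":-0.2,"tz":3,"az":-0.0762,"jaw":-1}]' && python3 -c "
from h import *
plan(513.8,0.7,150,12.3,9)"
```

```text
$[0]: bad value
```

```bash
python3 -m jog '[{"tx":36.7,"ty":-0.2,"tz":3,"ax":0,"ay":0,"az":-0.0762,"jaw":-1},{"tx":36.7,"ty":-0.2,"tz":3,"ax":0,"ay":0,"az":-0.0762,"jaw":-1},{"tx":36.7,"ty":-0.2,"tz":3,"ax":0,"ay":0,"az":-0.0762,"jaw":-1},{"tx":36.7,"ty":-0.2,"tz":3,"ax":0,"ay":0,"az":-0.0762,"jaw":-1},{"tx":36.7,"ty":-0.2,"tz":3,"ax":0,"ay":0,"az":-0.0762,"jaw":-1},{"tx":36.7,"ty":-0.2,"tz":3,"ax":0,"ay":0,"az":-0.0762,"jaw":-1},{"tx":36.7,"ty":-0.2,"tz":3,"ax":0,"ay":0,"az":-0.0762,"jaw":-1},{"tx":36.7,"ty":-0.2,"tz":3,"ax":0,"ay":0,"az":-0.0762,"jaw":-1},{"tx":36.7,"ty":-0.2,"tz":3,"ax":0,"ay":0,"az":-0.0762,"jaw":-1},{"tx":36.7,"ty":-0.2,"tz":3,"ax":0,"ay":0,"az":-0.0762,"jaw":-1}]' && python3 -c "
from h import *
plan(513.8,0.7,150,12.3,9)"
```

```text
t: 2.35
tcp_pos: [0.4432, -0.3492, 0.2122]
tcp_rot: [0.871, 0.491, 0.0, 0.0]
ft_force: [-0.2, -0.4, 0.5]
opening: 0.0
grasp_force: 0.0
shift [40.61 -0.32  6.91] turn [ 0.     -0.     -0.0844] p0 [ 443.19 -349.17  212.17]
```

```bash
python3 -m jog '[{"tx":36.7,"ty":-0.2,"tz":7,"ax":0,"ay":0,"az":-0.0762,"jaw":-1},{"tx":36.7,"ty":-0.2,"tz":7,"ax":0,"ay":0,"az":-0.0762,"jaw":-1},{"tx":36.7,"ty":-0.2,"tz":7,"ax":0,"ay":0,"az":-0.0762,"jaw":-1},{"tx":36.7,"ty":-0.2,"tz":7,"ax":0,"ay":0,"az":-0.0762,"jaw":-1},{"tx":36.7,"ty":-0.2,"tz":7,"ax":0,"ay":0,"az":-0.0762,"jaw":-1},{"tx":36.7,"ty":-0.2,"tz":7,"ax":0,"ay":0,"az":-0.0762,"jaw":-1},{"tx":36.7,"ty":-0.2,"tz":7,"ax":0,"ay":0,"az":-0.0762,"jaw":-1},{"tx":36.7,"ty":-0.2,"tz":7,"ax":0,"ay":0,"az":-0.0762,"jaw":-1},{"tx":36.7,"ty":-0.2,"tz":7,"ax":0,"ay":0,"az":-0.0762,"jaw":-1},{"tx":0,"ty":-0.2,"tz":0,"ax":0,"ay":0,"az":-0.0762,"jaw":-1}]' && python3 - <<'E'
from h import *
for i in range(3): c=bot.capture('wrist')
save(c,'w1.png'); s=bot.state(); print(s['tcp_pos'],R.from_quat(s['tcp_rot']).as_matrix()[:,1].round(4),s['ft_force'])
print(np.round(c['pose'],3).tolist(),c['fx'])
for k,z in dict(cover_top=.032,jig_rest=.026,cover=.026,jig=0).items():
    for r in bot.spot_point(k,c)[:1]: print(k,np.round(r['p'],2),np.round(r['centre'],1),np.round(on(c,r['centre'],z),4))
plan(513.8,0.7,150,12.3,1)
E
```

```text
t: 3.6
tcp_pos: [0.5181, -0.0323, 0.1491]
tcp_rot: [0.625, 0.781, 0.0, -0.001]
ft_force: [0.1, -1.2, 1.0]
opening: 0.002
grasp_force: 0.0
[ 0.51830222 -0.03542128  0.14933813] [9.773e-01 2.119e-01 1.000e-04] [ 0.01421192 -0.4924675  -0.11131752]
[[0.977, -0.206, -0.063, 0.5], [0.215, 0.933, 0.288, 0.038], [-0.001, -0.295, 0.955, 0.281], [0.0, 0.0, 0.0, 1.0]] 351.9083236852269
cover_top 0.77 [154.5 279.8] [5.122e-01 1.000e-04 3.200e-02]
cover 0.88 [149.4 276.1] [0.5091 0.0022 0.026 ]
shift [36.45  3.32 -0.65] turn [ 0.0001  0.     -0.0016] p0 [518.27 -35.63 149.35]
```

View pics/w1.png

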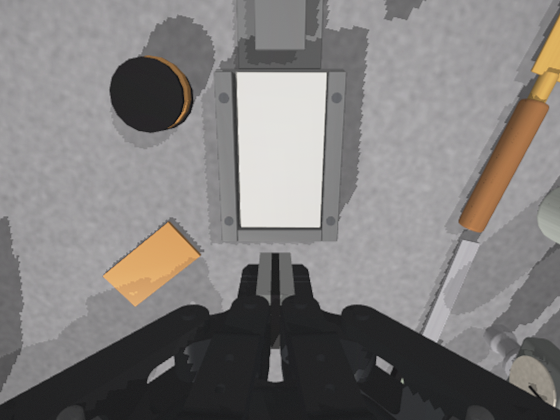

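The wrist view shows the cover filling rows 72–228, cols 237–326, cheeks on both sides, the rest ahead at the top, and the fingers just behind the end stop. Next I'll fit its rectangle for a precise pose.

```bash
python3 - <<'E'
from h import *
c=bot.capture('wrist'); g=(c['color'].min(2)>170).astype(np.uint8); g[240:]=0; g[:,:225]=0; g[:,335:]=0
cs,_=cv2.findContours(g,cv2.RETR_EXTERNAL,cv2.CHAIN_APPROX_NONE); k=max(cs,key=cv2.contourArea)
pts=np.array([on(c,(p[0][1],p[0][0]),.032)[:2] for p in k],np.float32)
print(cv2.minAreaRect(pts*1000))
M=cv2.moments(g,True); print(M['m10']/M['m00'],M['m01']/M['m00'])
plan(513,-1.8,56,12.3,1)
E
```

```text
((512.5909423828125, 0.6010475158691406), (59.72311019897461, 108.9554672241211), 12.216440200805664)
280.4431037116236 146.31373148006722
shift [34.08  1.99 93.36] turn [ 0.0001  0.     -0.0012] p0 [518.27 -35.53 149.36]
```

```bash
cat >> h.py <<'E'
def force(n=3):
    F=[]
    for i in range(n): F.append(bot.state()['ft_force']); bot.capture('top')
    s=bot.state(); F.append(s['ft_force']); p=np.array(s['tcp_pos'])*1000
    d=p[:2]-[513,.6]; a=np.radians(102.25); u=np.array([np.cos(a),np.sin(a)]); v=np.array([-u[1],u[0]])
    print('F',np.round(F,1).tolist(),'mean',np.mean(F,0).round(2),'jig x,y',d@u.round(4),d@v,'z',p[2].round(2),'t',s['t'])
E
python3 -c "
from h import *
plan(515.1,-9.2,50,12.25,10)"
```

```text
shift [2.64 0.25 9.94] turn [ 0.  0. -0.] p0 [518.27 -35.53 149.36]
```

```bash
python3 -m jog '[{"tx":4.4,"ty":0.4,"tz":16.5,"ax":0,"ay":0,"az":0,"jaw":-1},{"tx":4.4,"ty":0.4,"tz":16.5,"ax":0,"ay":0,"az":0,"jaw":-1},{"tx":4.4,"ty":0.4,"tz":16.5,"ax":0,"ay":0,"az":0,"jaw":-1},{"tx":4.4,"ty":0.4,"tz":16.5,"ax":0,"ay":0,"az":0,"jaw":-1},{"tx":4.4,"ty":0.4,"tz":16.5,"ax":0,"ay":0,"az":0,"jaw":-1},{"tx":4.4,"ty":0.4,"tz":12,"ax":0,"ay":0,"az":0,"jaw":-1},{"tx":0,"ty":0,"tz":3,"ax":0,"ay":0,"az":0,"jaw":-1},{"tx":0,"ty":0,"tz":1.8,"ax":0,"ay":0,"az":0,"jaw":-1},{"tx":0,"ty":0,"tz":0,"ax":0,"ay":0,"az":0,"jaw":-1},{"tx":0,"ty":0,"tz":0,"ax":0,"ay":0,"az":0,"jaw":-1}]' && python3 -c "
from h import *
force(4)"
```

```text
t: 5.25
tcp_pos: [0.5151, -0.009, 0.0503]
tcp_rot: [0.627, 0.779, 0.0, 0.0]
ft_force: [-0.1, 0.2, -0.2]
opening: 0.004
grasp_force: 0.0
F [[-0.1, 0.2, -0.2], [-0.0, -0.6, -0.4], [-0.7, 1.1, -0.1], [-0.2, 0.3, 0.1], [-0.1, -0.8, -0.2]] mean [-0.24  0.03 -0.17] jig x,y -9.771319869942118 0.0616111732811914 z 50.15 t 5.45
```

```bash
python3 -m jog '[{"tx":0,"ty":0,"tz":0.6,"ax":0,"ay":0,"az":0,"jaw":-1},{"tx":0,"ty":0,"tz":0.6,"ax":0,"ay":0,"az":0,"jaw":-1},{"tx":0,"ty":0,"tz":0.6,"ax":0,"ay":0,"az":0,"jaw":-1},{"tx":0,"ty":0,"tz":0.6,"ax":0,"ay":0,"az":0,"jaw":-1},{"tx":0,"ty":0,"tz":0.6,"ax":0,"ay":0,"az":0,"jaw":-1},{"tx":0,"ty":0,"tz":0.6,"ax":0,"ay":0,"az":0,"jaw":-1},{"tx":0,"ty":0,"tz":0.6,"ax":0,"ay":0,"az":0,"jaw":-1},{"tx":0,"ty":0,"tz":0.6,"ax":0,"ay":0,"az":0,"jaw":-1},{"tx":0,"ty":0,"tz":0.6,"ax":0,"ay":0,"az":0,"jaw":-1},{"tx":0,"ty":0,"tz":0.4,"ax":0,"ay":0,"az":0,"jaw":-1}]' && python3 -c "
from h import *
force(2)"
```

```text
t: 6.7
tcp_pos: [0.5149, -0.0089, 0.0442]
tcp_rot: [0.627, 0.779, 0.0, -0.0]
ft_force: [-0.1, -1.0, 0.6]
opening: 0.0
grasp_force: 0.0
F [[-0.1, -1.0, 0.6], [-0.3, -0.4, -0.7], [0.4, 0.5, -0.9]] mean [-0.01 -0.3  -0.33] jig x,y -9.699666296728688 0.10678683096427793 z 44.18 t 6.8
```

```bash
python3 -m jog '[{"tx":0,"ty":0,"tz":0.1,"ax":0,"ay":0,"az":0,"jaw":-1},{"tx":0,"ty":0,"tz":0.1,"ax":0,"ay":0,"az":0,"jaw":-1},{"tx":0,"ty":0,"tz":0.1,"ax":0,"ay":0,"az":0,"jaw":-1},{"tx":0,"ty":0,"tz":0.1,"ax":0,"ay":0,"az":0,"jaw":-1},{"tx":0,"ty":0,"tz":0.1,"ax":0,"ay":0,"az":0,"jaw":-1},{"tx":0,"ty":0,"tz":0.1,"ax":0,"ay":0,"az":0,"jaw":-1},{"tx":0,"ty":0,"tz":0.1,"ax":0,"ay":0,"az":0,"jaw":-1},{"tx":0,"ty":0,"tz":0.1,"ax":0,"ay":0,"az":0,"jaw":-1},{"tx":0,"ty":0,"tz":0.1,"ax":0,"ay":0,"az":0,"jaw":-1},{"tx":0,"ty":0,"tz":0,"ax":0,"ay":0,"az":0,"jaw":-1}]' && python3 -c "
from h import *
force(2)"
```

```text
t: 8.05
tcp_pos: [0.5149, -0.0089, 0.0433]
tcp_rot: [0.627, 0.779, 0.0, -0.0]
ft_force: [-0.1, -0.4, 0.3]
opening: -0.003
grasp_force: 0.0
F [[-0.1, -0.4, 0.3], [-0.4, -0.5, -0.1], [-0.3, -0.0, -0.4]] mean [-0.29 -0.31 -0.07] jig x,y -9.67563776787951 0.11212307055052659 z 43.33 t 8.15
```

```bash
python3 -m jog '[{"tx":0,"ty":0,"tz":0.06,"ax":0,"ay":0,"az":0,"jaw":-1},{"tx":0,"ty":0,"tz":0.06,"ax":0,"ay":0,"az":0,"jaw":-1},{"tx":0,"ty":0,"tz":0.06,"ax":0,"ay":0,"az":0,"jaw":-1},{"tx":0,"ty":0,"tz":0.06,"ax":0,"ay":0,"az":0,"jaw":-1},{"tx":0,"ty":0,"tz":0.06,"ax":0,"ay":0,"az":0,"jaw":-1},{"tx":0,"ty":0,"tz":0.06,"ax":0,"ay":0,"az":0,"jaw":-1},{"tx":0,"ty":0,"tz":0.04,"ax":0,"ay":0,"az":0,"jaw":-1},{"tx":0,"ty":0,"tz":0,"ax":0,"ay":0,"az":0,"jaw":-1},{"tx":0,"ty":0,"tz":0,"ax":0,"ay":0,"az":0,"jaw":-1},{"tx":0,"ty":0,"tz":0,"ax":0,"ay":0,"az":0,"jaw":-1}]' && python3 -c "
from h import *
force(2)"
```

```text
t: 9.4
tcp_pos: [0.515, -0.0089, 0.0431]
tcp_rot: [0.627, 0.779, 0.0, 0.0]
ft_force: [-1.8, 0.1, 5.8]
opening: 0.002
grasp_force: 3.1
F [[-1.8, 0.1, 5.8], [-1.9, -1.1, 7.1], [-1.2, -0.3, 6.3]] mean [-1.63 -0.42  6.42] jig x,y -9.6650894964584 0.0973828017653504 z 43.06 t 9.5
```

```bash
python3 -m jog '[{"tx":0.5,"ty":0,"tz":0,"ax":0,"ay":0,"az":0,"jaw":-1},{"tx":1,"ty":0,"tz":0,"ax":0,"ay":0,"az":0,"jaw":-1},{"tx":1.5,"ty":0,"tz":0,"ax":0,"ay":0,"az":0,"jaw":-1},{"tx":1.5,"ty":0,"tz":0,"ax":0,"ay":0,"az":0,"jaw":-1},{"tx":1.5,"ty":0,"tz":0,"ax":0,"ay":0,"az":0,"jaw":-1},{"tx":1.5,"ty":0,"tz":0,"ax":0,"ay":0,"az":0,"jaw":-1},{"tx":1.5,"ty":0,"tz":0,"ax":0,"ay":0,"az":0,"jaw":-1},{"tx":1.5,"ty":0,"tz":0,"ax":0,"ay":0,"az":0,"jaw":-1},{"tx":1,"ty":0,"tz":0,"ax":0,"ay":0,"az":0,"jaw":-1},{"tx":0.5,"ty":0,"tz":0,"ax":0,"ay":0,"az":0,"jaw":-1}]' && python3 - <<'E'
from h import *
force(1)
c=bot.capture('wrist'); save(c,'w2.png')
for k,z in dict(cover_top=.032,cover=.026).items():
    for r in bot.spot_point(k,c)[:1]: print(k,np.round(r['p'],2),np.round(r['centre'],1),np.round(on(c,r['centre'],z),4))
c=bot.capture('top'); im=c['color']; g=(im.min(2)>150).astype(np.uint8)
m=np.zeros_like(g); m[215:285,200:320]=g[215:285,200:320]
cs,_=cv2.findContours(m,cv2.RETR_EXTERNAL,cv2.CHAIN_APPROX_NONE)
for k in cs:
    if len(k)>20: print(cv2.minAreaRect(np.array([on(c,(p[0][1],p[0][0]),.032)[:2]*1000 for p in k],np.float32)))
E
```

```text
t: 10.75
tcp_pos: [0.5126, 0.0028, 0.0431]
tcp_rot: [0.627, 0.779, 0.0, 0.0]
ft_force: [0.2, -1.0, 6.0]
opening: -0.002
grasp_force: 2.6
F [[0.2, -1.0, 6.0], [0.1, -0.5, 6.1]] mean [ 0.17 -0.73  6.05] jig x,y 2.262632148552912 -0.10596167368128444 z 43.08 t 10.8
cover_top 0.82 [251.8 276.3] [0.5095 0.0114 0.032 ]
cover 0.64 [241.1 275.7] [0.5087 0.0139 0.026 ]
```

View pics/w2.png

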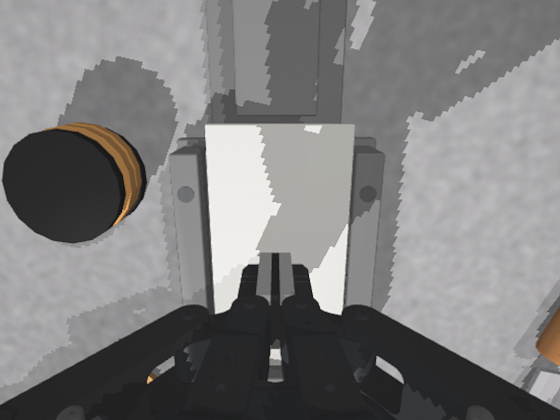

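The cover's front edge is at row 124, beyond the cheek ends at about row 140: it is moving with the fingers and staying straight.

```bash
python3 -c "
from h import *
c=bot.capture('wrist'); p=on(c,(124,280),.032)*1000; a=np.radians(102.25); print((p[:2]-[513,.6])@[np.cos(a),np.sin(a)])
g=c['color'].min(2); print(g[100:130,235],g[100:130,225])"
python3 -m jog '[{"tx":1,"ty":0,"tz":0,"ax":0,"ay":0,"az":0,"jaw":-1},{"tx":2,"ty":0,"tz":0,"ax":0,"ay":0,"az":0,"jaw":-1},{"tx":2.5,"ty":0,"tz":0,"ax":0,"ay":0,"az":0,"jaw":-1},{"tx":2.5,"ty":0,"tz":0,"ax":0,"ay":0,"az":0,"jaw":-1},{"tx":2.5,"ty":0,"tz":0,"ax":0,"ay":0,"az":0,"jaw":-1},{"tx":2.5,"ty":0,"tz":0,"ax":0,"ay":0,"az":0,"jaw":-1},{"tx":2.5,"ty":0,"tz":0,"ax":0,"ay":0,"az":0,"jaw":-1},{"tx":2.5,"ty":0,"tz":0,"ax":0,"ay":0,"az":0,"jaw":-1},{"tx":2,"ty":0,"tz":0,"ax":0,"ay":0,"az":0,"jaw":-1},{"tx":1,"ty":0,"tz":0,"ax":0,"ay":0,"az":0,"jaw":-1}]' && python3 -c "
from h import *
force(1)"
```

```text
66.78403560856395
[101  99  99  90  79  77  77  78  77  77  77  77  76  77  81  80  82  81
  81  82  81  79  77 115 161 210 229 231 231 231] [ 81  81  81  80  81  79  81  80  80  81  81  80  80  80  86  88  88  88
  83  79  80  79  77 115 161 211 229 231 231 231]
t: 12.3
tcp_pos: [0.5081, 0.0234, 0.0431]
tcp_rot: [0.627, 0.779, 0.0, 0.0]
ft_force: [0.7, -1.0, 5.6]
opening: -0.004
grasp_force: 2.5
F [[0.7, -1.0, 5.6], [0.3, -0.4, 6.5]] mean [ 0.49 -0.72  6.06] jig x,y 23.371636101782798 -0.04568520195469476 z 43.07 t 12.35
```

```bash
python3 -m jog '[{"tx":1,"ty":0,"tz":0,"ax":0,"ay":0,"az":0,"jaw":-1},{"tx":2,"ty":0,"tz":0,"ax":0,"ay":0,"az":0,"jaw":-1},{"tx":2.5,"ty":0,"tz":0,"ax":0,"ay":0,"az":0,"jaw":-1},{"tx":2.5,"ty":0,"tz":0,"ax":0,"ay":0,"az":0,"jaw":-1},{"tx":2.5,"ty":0,"tz":0,"ax":0,"ay":0,"az":0,"jaw":-1},{"tx":2.5,"ty":0,"tz":0,"ax":0,"ay":0,"az":0,"jaw":-1},{"tx":2.5,"ty":0,"tz":0,"ax":0,"ay":0,"az":0,"jaw":-1},{"tx":2.5,"ty":0,"tz":0,"ax":0,"ay":0,"az":0,"jaw":-1},{"tx":2,"ty":0,"tz":0,"ax":0,"ay":0,"az":0,"jaw":-1},{"tx":1,"ty":0,"tz":0,"ax":0,"ay":0,"az":0,"jaw":-1}]' && python3 -c "
from h import *
force(1)"
```

```text
t: 13.6
tcp_pos: [0.5036, 0.0439, 0.0431]
tcp_rot: [0.627, 0.779, 0.0, 0.0]
ft_force: [0.3, -1.3, 4.2]
opening: -0.001
grasp_force: 2.7
F [[0.3, -1.3, 4.2], [0.9, -0.5, 5.1]] mean [ 0.6  -0.88  4.62] jig x,y 44.38371733407688 -0.014331151360489399 z 43.06 t 13.65
```

```bash
python3 -m jog '[{"tx":0.5,"ty":0,"tz":0.02,"ax":0,"ay":0,"az":0,"jaw":-1},{"tx":1,"ty":0,"tz":0.02,"ax":0,"ay":0,"az":0,"jaw":-1},{"tx":1,"ty":0,"tz":0.01,"ax":0,"ay":0,"az":0,"jaw":-1},{"tx":1,"ty":0,"tz":0.01,"ax":0,"ay":0,"az":0,"jaw":-1},{"tx":1,"ty":0,"tz":0,"ax":0,"ay":0,"az":0,"jaw":-1},{"tx":1,"ty":0,"tz":0,"ax":0,"ay":0,"az":0,"jaw":-1},{"tx":1,"ty":0,"tz":0,"ax":0,"ay":0,"az":0,"jaw":-1},{"tx":1,"ty":0,"tz":0,"ax":0,"ay":0,"az":0,"jaw":-1},{"tx":0.5,"ty":0,"tz":0,"ax":0,"ay":0,"az":0,"jaw":-1},{"tx":0,"ty":0,"tz":0,"ax":0,"ay":0,"az":0,"jaw":-1}]' && python3 -c "
from h import *
force(1)"
```

```text
t: 14.9
tcp_pos: [0.5019, 0.0517, 0.0431]
tcp_rot: [0.627, 0.779, 0.0, 0.0]
ft_force: [-0.1, -0.9, 5.8]
opening: 0.0
grasp_force: 3.2
F [[-0.1, -0.9, 5.8], [0.3, -0.5, 5.9]] mean [ 0.1  -0.68  5.85] jig x,y 52.216110984117336 -0.017394975141255972 z 43.04 t 14.95
```

```bash
python3 -m jog '[{"tx":0.5,"ty":0,"tz":0,"ax":0,"ay":0,"az":0,"jaw":-1},{"tx":1,"ty":0,"tz":0,"ax":0,"ay":0,"az":0,"jaw":-1},{"tx":1,"ty":0,"tz":0,"ax":0,"ay":0,"az":0,"jaw":-1},{"tx":1,"ty":0,"tz":0.01,"ax":0,"ay":0,"az":0,"jaw":-1},{"tx":1,"ty":0,"tz":0.02,"ax":0,"ay":0,"az":0,"jaw":-1},{"tx":1,"ty":0,"tz":0.02,"ax":0,"ay":0,"az":0,"jaw":-1},{"tx":1,"ty":0,"tz":0.02,"ax":0,"ay":0,"az":0,"jaw":-1},{"tx":0.5,"ty":0,"tz":0.01,"ax":0,"ay":0,"az":0,"jaw":-1},{"tx":0,"ty":0,"tz":0,"ax":0,"ay":0,"az":0,"jaw":-1},{"tx":0,"ty":0,"tz":0,"ax":0,"ay":0,"az":0,"jaw":-1}]' && python3 -c "
from h import *
force(1)"
```

```text
t: 16.2
tcp_pos: [0.5004, 0.0585, 0.043]
tcp_rot: [0.627, 0.779, 0.0, 0.0]
ft_force: [-0.1, 0.1, 6.7]
opening: -0.002
grasp_force: 3.4
F [[-0.1, 0.1, 6.7], [0.6, -0.8, 6.1]] mean [ 0.28 -0.35  6.41] jig x,y 59.19483442020762 -0.033214706572611115 z 42.99 t 16.25
```

```bash
python3 -m jog '[{"tx":0.5,"ty":0,"tz":0.01,"ax":0,"ay":0,"az":0,"jaw":-1},{"tx":1,"ty":0,"tz":0.02,"ax":0,"ay":0,"az":0,"jaw":-1},{"tx":1,"ty":0,"tz":0.02,"ax":0,"ay":0,"az":0,"jaw":-1},{"tx":1,"ty":0,"tz":0.02,"ax":0,"ay":0,"az":0,"jaw":-1},{"tx":1,"ty":0,"tz":0.02,"ax":0,"ay":0,"az":0,"jaw":-1},{"tx":1,"ty":0,"tz":0.02,"ax":0,"ay":0,"az":0,"jaw":-1},{"tx":1,"ty":0,"tz":0.02,"ax":0,"ay":0,"az":0,"jaw":-1},{"tx":0.5,"ty":0,"tz":0.01,"ax":0,"ay":0,"az":0,"jaw":-1},{"tx":0,"ty":0,"tz":0,"ax":0,"ay":0,"az":0,"jaw":-1},{"tx":0,"ty":0,"tz":0,"ax":0,"ay":0,"az":0,"jaw":-1}]' && python3 - <<'E'
from h import *
force(1)
c=bot.capture('wrist'); a=np.radians(102.25)
g=c['color'].min(2).astype(float)
for col in (230,260,290,320):
  print(col,[(r,round(float((on(c,(r,col),.031)[:2]*1000-[513,.6])@[np.cos(a),np.sin(a)]),1)) for r in np.where(abs(np.diff(g[90:250,col]))>25)[0]+90][:6])
E
```

```text
t: 17.5
tcp_pos: [0.4989, 0.0653, 0.0428]
tcp_rot: [0.627, 0.779, 0.0, 0.0]
ft_force: [-0.5, -0.3, 6.0]
opening: -0.001
grasp_force: 2.9
F [[-0.5, -0.3, 6.0], [0.2, -0.6, 4.6]] mean [-0.17 -0.46  5.28] jig x,y 66.22679654372915 0.024941181674060803 z 42.82 t 17.55
230 [(np.int64(123), 131.1), (np.int64(124), 130.7)]
260 [(np.int64(106), 137.6), (np.int64(123), 131.1), (np.int64(124), 130.7), (np.int64(132), 127.6), (np.int64(236), 82.5), (np.int64(245), 78.2)]
290 [(np.int64(123), 131.1)]
320 [(np.int64(123), 131.1), (np.int64(124), 130.7)]
```

```bash
python3 -m jog '[{"tx":1,"ty":0,"tz":0.03,"ax":0,"ay":0,"az":0,"jaw":-1},{"tx":1.5,"ty":0,"tz":0.03,"ax":0,"ay":0,"az":0,"jaw":-1},{"tx":2,"ty":0,"tz":0.04,"ax":0,"ay":0,"az":0,"jaw":-1},{"tx":2,"ty":0,"tz":0.04,"ax":0,"ay":0,"az":0,"jaw":-1},{"tx":2,"ty":0,"tz":0.04,"ax":0,"ay":0,"az":0,"jaw":-1},{"tx":2,"ty":0,"tz":0.04,"ax":0,"ay":0,"az":0,"jaw":-1},{"tx":2,"ty":0,"tz":0.03,"ax":0,"ay":0,"az":0,"jaw":-1},{"tx":1.5,"ty":0,"tz":0.03,"ax":0,"ay":0,"az":0,"jaw":-1},{"tx":0,"ty":0,"tz":0,"ax":0,"ay":0,"az":0,"jaw":-1},{"tx":0,"ty":0,"tz":0,"ax":0,"ay":0,"az":0,"jaw":-1}]' && python3 -c "
from h import *
force(1)"
```

```text
t: 18.85
tcp_pos: [0.4959, 0.0791, 0.0425]
tcp_rot: [0.627, 0.779, 0.0, 0.0]
ft_force: [0.7, 0.5, 6.0]
opening: -0.001
grasp_force: 2.6
F [[0.7, 0.5, 6.0], [-0.3, -0.6, 4.6]] mean [ 0.21 -0.06  5.28] jig x,y 80.38646174601543 0.06697495048984424 z 42.48 t 18.9
```

```bash
python3 -m jog '[{"tx":1,"ty":0,"tz":0.02,"ax":0,"ay":0,"az":0,"jaw":-1},{"tx":1.5,"ty":0,"tz":0.03,"ax":0,"ay":0,"az":0,"jaw":-1},{"tx":2,"ty":0,"tz":0.03,"ax":0,"ay":0,"az":0,"jaw":-1},{"tx":2,"ty":0,"tz":0.03,"ax":0,"ay":0,"az":0,"jaw":-1},{"tx":2,"ty":0,"tz":0.03,"ax":0,"ay":0,"az":0,"jaw":-1},{"tx":2,"ty":0,"tz":0.03,"ax":0,"ay":0,"az":0,"jaw":-1},{"tx":2,"ty":0,"tz":0.03,"ax":0,"ay":0,"az":0,"jaw":-1},{"tx":1.5,"ty":0,"tz":0.02,"ax":0,"ay":0,"az":0,"jaw":-1},{"tx":0,"ty":0,"tz":0,"ax":0,"ay":0,"az":0,"jaw":-1},{"tx":0,"ty":0,"tz":0,"ax":0,"ay":0,"az":0,"jaw":-1}]' && python3 -c "
from h import *
force(1)"
```

```text
t: 20.15
tcp_pos: [0.4929, 0.0929, 0.0423]
tcp_rot: [0.627, 0.779, 0.0, 0.0]
ft_force: [0.0, 0.8, 5.8]
opening: 0.001
grasp_force: 2.6
F [[0.0, 0.8, 5.8], [-0.2, 1.4, 4.7]] mean [-0.11  1.13  5.24] jig x,y 94.41861144734102 0.09608167035891023 z 42.27 t 20.2
```

```bash
python3 -m jog '[{"tx":0.5,"ty":0,"tz":0.01,"ax":0,"ay":0,"az":0,"jaw":-1},{"tx":1,"ty":0,"tz":0.02,"ax":0,"ay":0,"az":0,"jaw":-1},{"tx":1,"ty":0,"tz":0.02,"ax":0,"ay":0,"az":0,"jaw":-1},{"tx":1,"ty":0,"tz":0.02,"ax":0,"ay":0,"az":0,"jaw":-1},{"tx":1,"ty":0,"tz":0.02,"ax":0,"ay":0,"az":0,"jaw":-1},{"tx":1,"ty":0,"tz":0.01,"ax":0,"ay":0,"az":0,"jaw":-1},{"tx":1,"ty":0,"tz":0.01,"ax":0,"ay":0,"az":0,"jaw":-1},{"tx":0.5,"ty":0,"tz":0.01,"ax":0,"ay":0,"az":0,"jaw":-1},{"tx":0,"ty":0,"tz":0,"ax":0,"ay":0,"az":0,"jaw":-1},{"tx":0,"ty":0,"tz":0,"ax":0,"ay":0,"az":0,"jaw":-1}]' && python3 -c "
from h import *
force(1)"
```

```text
t: 21.45
tcp_pos: [0.4912, 0.0995, 0.042]
tcp_rot: [0.627, 0.779, -0.0, -0.0]
ft_force: [0.2, 0.3, 0.3]
opening: -0.004
grasp_force: 0.0
F [[0.2, 0.3, 0.3], [-1.0, 0.7, 0.0]] mean [-0.38  0.5   0.15] jig x,y 101.25613223498613 0.25637597014301305 z 41.99 t 21.5
```

```bash
python3 -m jog '[{"tx":0,"ty":0,"tz":0.1,"ax":0,"ay":0,"az":0,"jaw":-1},{"tx":0,"ty":0,"tz":0.1,"ax":0,"ay":0,"az":0,"jaw":-1},{"tx":0,"ty":0,"tz":0.1,"ax":0,"ay":0,"az":0,"jaw":-1},{"tx":0,"ty":0,"tz":0.1,"ax":0,"ay":0,"az":0,"jaw":-1},{"tx":0,"ty":0,"tz":0.1,"ax":0,"ay":0,"az":0,"jaw":-1},{"tx":0,"ty":0,"tz":0.1,"ax":0,"ay":0,"az":0,"jaw":-1},{"tx":0,"ty":0,"tz":0.1,"ax":0,"ay":0,"az":0,"jaw":-1},{"tx":0,"ty":0,"tz":0.1,"ax":0,"ay":0,"az":0,"jaw":-1},{"tx":0,"ty":0,"tz":0,"ax":0,"ay":0,"az":0,"jaw":-1},{"tx":0,"ty":0,"tz":0,"ax":0,"ay":0,"az":0,"jaw":-1}]' && python3 - <<'E'
from h import *
force(1)
c=bot.capture('wrist'); a=np.radians(102.25)
g=c['color'].min(2).astype(float)
for col in (230,260,290,320):
  print(col,[(r,round(float((on(c,(r,col),.030)[:2]*1000-[513,.6])@[np.cos(a),np.sin(a)]),1)) for r in np.where(abs(np.diff(g[90:250,col]))>25)[0]+90][:6])
E
```

```text
t: 22.75
tcp_pos: [0.4912, 0.0996, 0.0412]
tcp_rot: [0.627, 0.779, 0.0, -0.0]
ft_force: [-0.3, 0.7, -0.3]
opening: -0.005
grasp_force: 0.0
F [[-0.3, 0.7, -0.3], [0.7, -0.5, -0.6]] mean [ 0.2   0.11 -0.45] jig x,y 101.29516313048485 0.24176053024136146 z 41.23 t 22.8
230 [(np.int64(125), 165.4), (np.int64(126), 165.0)]
260 [(np.int64(112), 170.5), (np.int64(130), 163.5), (np.int64(132), 162.7), (np.int64(138), 160.3), (np.int64(145), 157.5), (np.int64(228), 121.6)]
290 [(np.int64(125), 165.5)]
320 [(np.int64(125), 165.5), (np.int64(126), 165.1), (np.int64(128), 164.3), (np.int64(129), 163.9)]
```

```bash
python3 -m jog '[{"tx":0,"ty":0,"tz":0.05,"ax":0,"ay":0,"az":0,"jaw":-1},{"tx":0,"ty":0,"tz":0.05,"ax":0,"ay":0,"az":0,"jaw":-1},{"tx":0,"ty":0,"tz":0.05,"ax":0,"ay":0,"az":0,"jaw":-1},{"tx":0,"ty":0,"tz":0.05,"ax":0,"ay":0,"az":0,"jaw":-1},{"tx":0,"ty":0,"tz":0.05,"ax":0,"ay":0,"az":0,"jaw":-1},{"tx":0,"ty":0,"tz":0.05,"ax":0,"ay":0,"az":0,"jaw":-1},{"tx":0,"ty":0,"tz":0,"ax":0,"ay":0,"az":0,"jaw":-1},{"tx":0,"ty":0,"tz":0,"ax":0,"ay":0,"az":0,"jaw":-1},{"tx":0,"ty":0,"tz":0,"ax":0,"ay":0,"az":0,"jaw":-1},{"tx":0,"ty":0,"tz":0,"ax":0,"ay":0,"az":0,"jaw":-1}]' && python3 -c "
from h import *
force(1)"
```

```text
t: 24.1
tcp_pos: [0.4913, 0.0995, 0.0409]
tcp_rot: [0.627, 0.779, 0.0, -0.0]
ft_force: [-0.6, 0.5, -0.1]
opening: 0.001
grasp_force: 0.0
F [[-0.6, 0.5, -0.1], [0.9, 0.2, -0.2]] mean [ 0.11  0.33 -0.18] jig x,y 101.29919024044898 0.24231430644228316 z 40.94 t 24.15
```

```bash
python3 -m jog '[{"tx":0,"ty":0,"tz":0.05,"ax":0,"ay":0,"az":0,"jaw":-1},{"tx":0,"ty":0,"tz":0.05,"ax":0,"ay":0,"az":0,"jaw":-1},{"tx":0,"ty":0,"tz":0.05,"ax":0,"ay":0,"az":0,"jaw":-1},{"tx":0,"ty":0,"tz":0.05,"ax":0,"ay":0,"az":0,"jaw":-1},{"tx":0,"ty":0,"tz":0.05,"ax":0,"ay":0,"az":0,"jaw":-1},{"tx":0,"ty":0,"tz":0.05,"ax":0,"ay":0,"az":0,"jaw":-1},{"tx":0,"ty":0,"tz":0.05,"ax":0,"ay":0,"az":0,"jaw":-1},{"tx":0,"ty":0,"tz":0,"ax":0,"ay":0,"az":0,"jaw":-1},{"tx":0,"ty":0,"tz":0,"ax":0,"ay":0,"az":0,"jaw":-1},{"tx":0,"ty":0,"tz":0,"ax":0,"ay":0,"az":0,"jaw":-1}]' && python3 -c "
from h import *
force(1)"
```

```text
t: 25.4
tcp_pos: [0.4913, 0.0996, 0.0408]
tcp_rot: [0.627, 0.779, 0.0, 0.0]
ft_force: [-1.4, 0.1, 8.6]
opening: 0.0
grasp_force: 4.2
F [[-1.4, 0.1, 8.6], [-1.4, 0.5, 8.7]] mean [-1.41  0.29  8.65] jig x,y 101.27539353989515 0.22846234658060544 z 40.79 t 25.45
```

```bash
python3 -m jog '[{"tx":0,"ty":0,"tz":-0.06,"ax":0,"ay":0,"az":0,"jaw":-1},{"tx":0.5,"ty":0,"tz":0,"ax":0,"ay":0,"az":0,"jaw":-1},{"tx":1,"ty":0,"tz":0,"ax":0,"ay":0,"az":0,"jaw":-1},{"tx":1.5,"ty":0,"tz":0,"ax":0,"ay":0,"az":0,"jaw":-1},{"tx":1.5,"ty":0,"tz":0,"ax":0,"ay":0,"az":0,"jaw":-1},{"tx":1.5,"ty":0,"tz":0,"ax":0,"ay":0,"az":0,"jaw":-1},{"tx":1.5,"ty":0,"tz":0,"ax":0,"ay":0,"az":0,"jaw":-1},{"tx":1,"ty":0,"tz":0,"ax":0,"ay":0,"az":0,"jaw":-1},{"tx":0.5,"ty":0,"tz":0,"ax":0,"ay":0,"az":0,"jaw":-1},{"tx":0,"ty":0,"tz":0,"ax":0,"ay":0,"az":0,"jaw":-1}]' && python3 - <<'E'
from h import *
force(1)
c=bot.capture('wrist'); save(c,'w3.png'); a=np.radians(102.25)
g=c['color'].min(2).astype(float)
for col in (230,260,290,320):
  print(col,[(r,round(float((on(c,(r,col),.030)[:2]*1000-[513,.6])@[np.cos(a),np.sin(a)]),1)) for r in np.where(abs(np.diff(g[90:250,col]))>25)[0]+90][:6])
E
```

```text
t: 26.7
tcp_pos: [0.4896, 0.1083, 0.0408]
tcp_rot: [0.627, 0.779, 0.0, 0.0]
ft_force: [0.6, -0.8, 5.3]
opening: -0.0
grasp_force: 3.0
F [[0.6, -0.8, 5.3], [-0.3, -1.2, 5.2]] mean [ 0.15 -1.01  5.24] jig x,y 110.16580363172552 0.04682772614716966 z 40.82 t 26.75
230 [(np.int64(125), 174.4), (np.int64(126), 174.0)]
260 [(np.int64(95), 185.7), (np.int64(112), 179.4), (np.int64(125), 174.4), (np.int64(138), 169.3), (np.int64(145), 166.5), (np.int64(153), 163.2)]
290 [(np.int64(125), 174.4)]
320 [(np.int64(125), 174.4), (np.int64(126), 174.0)]
```

View pics/w3.png

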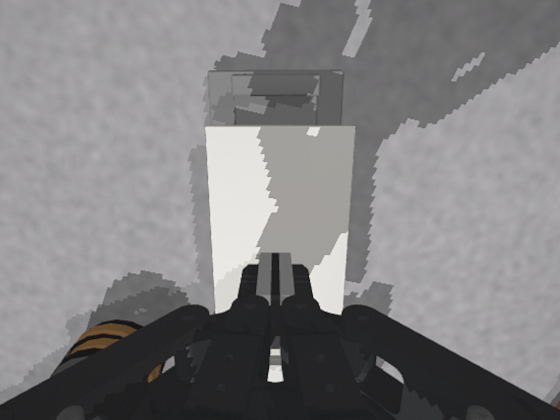

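The view shows the cover flat on the rest, with its front edge at row 125 (jig x = 174, so its middle is at 119) and the lip at row 71 ahead. It is wholly clear, so I'll lift off and open.

```bash
python3 -m jog '[{"tx":0,"ty":0,"tz":-1,"ax":0,"ay":0,"az":0,"jaw":-1},{"tx":0,"ty":0,"tz":-4,"ax":0,"ay":0,"az":0,"jaw":-1},{"tx":0,"ty":0,"tz":-15,"ax":0,"ay":0,"az":0,"jaw":-1},{"tx":2,"ty":0,"tz":-15,"ax":0,"ay":0,"az":0,"jaw":1},{"tx":3,"ty":0,"tz":-5,"ax":0,"ay":0,"az":0,"jaw":1},{"tx":3,"ty":0,"tz":0,"ax":0,"ay":0,"az":0,"jaw":1},{"tx":1.2,"ty":0,"tz":0,"ax":0,"ay":0,"az":0,"jaw":1},{"tx":0,"ty":0,"tz":0,"ax":0,"ay":0,"az":0,"jaw":1},{"tx":0,"ty":0,"tz":0,"ax":0,"ay":0,"az":0,"jaw":1},{"tx":0,"ty":0,"tz":0,"ax":0,"ay":0,"az":0,"jaw":1}]' && python3 - <<'E'
from h import *
c=bot.capture('wrist'); save(c,'w4.png'); force(1)
E
```

```text
t: 28.05
tcp_pos: [0.4873, 0.1172, 0.0805]
tcp_rot: [0.627, 0.779, -0.0, -0.0]
ft_force: [-0.3, 0.4, -0.8]
opening: 1.002
grasp_force: 0.0
F [[-0.3, -0.0, 0.1], [0.1, 0.6, -0.1]] mean [-0.08  0.28  0.05] jig x,y 119.47308544435981 0.2584064930407711 z 80.6 t 28.15
```

View pics/w4.png

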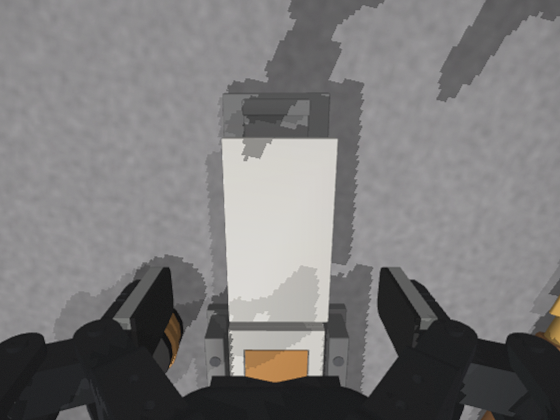

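The picture shows the cover clear of the mould, its rear edge at row 322, with the amber plaque below it in the cavity. The open fingers straddle it evenly.

```bash
python3 -m jog '[{"tx":0,"ty":0,"tz":8,"ax":0,"ay":0,"az":0,"jaw":1},{"tx":0,"ty":0,"tz":12,"ax":0,"ay":0,"az":0,"jaw":1},{"tx":0,"ty":0,"tz":12,"ax":0,"ay":0,"az":0,"jaw":1},{"tx":0,"ty":0,"tz":10,"ax":0,"ay":0,"az":0,"jaw":1},{"tx":0,"ty":0,"tz":8,"ax":0,"ay":0,"az":0,"jaw":1},{"tx":0,"ty":0,"tz":6,"ax":0,"ay":0,"az":0,"jaw":1},{"tx":0,"ty":0,"tz":4,"ax":0,"ay":0,"az":0,"jaw":1},{"tx":0,"ty":0,"tz":2,"ax":0,"ay":0,"az":0,"jaw":1},{"tx":0,"ty":0,"tz":0,"ax":0,"ay":0,"az":0,"jaw":1},{"tx":0,"ty":0,"tz":0,"ax":0,"ay":0,"az":0,"jaw":1}]' 30 && python3 -c "
from h import *
force(1)"
```

```text
t: 29.4
tcp_pos: [0.4875, 0.1173, 0.0188]
tcp_rot: [0.627, 0.779, 0.0, 0.0]
ft_force: [-0.0, -0.3, 0.1]
opening: 1.004
grasp_force: 0.0
F [[-0.0, -0.3, 0.1], [0.6, -0.0, -0.2]] mean [ 0.26 -0.15 -0.02] jig x,y 119.5072577158554 0.15889044306729755 z 18.82 t 29.45
```

```bash
python3 -m jog '[{"tx":0,"ty":0,"tz":0,"ax":0,"ay":0,"az":0,"jaw":0.6},{"tx":0,"ty":0,"tz":0,"ax":0,"ay":0,"az":0,"jaw":0.5},{"tx":0,"ty":0,"tz":0,"ax":0,"ay":0,"az":0,"jaw":0.45},{"tx":0,"ty":0,"tz":0,"ax":0,"ay":0,"az":0,"jaw":0.42},{"tx":0,"ty":0,"tz":0,"ax":0,"ay":0,"az":0,"jaw":0.4},{"tx":0,"ty":0,"tz":0,"ax":0,"ay":0,"az":0,"jaw":0.38},{"tx":0,"ty":0,"tz":0,"ax":0,"ay":0,"az":0,"jaw":0.3},{"tx":0,"ty":0,"tz":0,"ax":0,"ay":0,"az":0,"jaw":0.2},{"tx":0,"ty":0,"tz":0,"ax":0,"ay":0,"az":0,"jaw":0},{"tx":0,"ty":0,"tz":0,"ax":0,"ay":0,"az":0,"jaw":-1}]' 40 && python3 -c "
from h import *
force(3)"
```

```text
t: 30.7
tcp_pos: [0.4874, 0.1173, 0.0189]
tcp_rot: [0.627, 0.779, 0.0, 0.0]
ft_force: [-1.3, -0.5, 8.4]
opening: 0.693
grasp_force: 41.1
F [[-1.3, -0.5, 8.4], [-2.2, -0.2, 8.5], [-2.5, -0.3, 8.1], [-0.9, -0.6, 8.4]] mean [-1.72 -0.39  8.34] jig x,y 119.48383388871666 0.3024414856408636 z 18.91 t 30.85
```

```bash
python3 -m jog '[{"tx":0,"ty":0,"tz":-0.5,"ax":0,"ay":0,"az":0,"jaw":-1},{"tx":0,"ty":0,"tz":-1.5,"ax":0,"ay":0,"az":0,"jaw":-1},{"tx":0,"ty":0,"tz":-5,"ax":0,"ay":0,"az":0,"jaw":-1},{"tx":0,"ty":0,"tz":-12,"ax":0,"ay":0,"az":0,"jaw":-1},{"tx":0,"ty":0,"tz":-16,"ax":0,"ay":0,"az":0,"jaw":-1},{"tx":0,"ty":0,"tz":-16,"ax":0,"ay":0,"az":0,"jaw":-1},{"tx":0,"ty":0,"tz":-14,"ax":0,"ay":0,"az":0,"jaw":-1},{"tx":0,"ty":0,"tz":-10,"ax":0,"ay":0,"az":0,"jaw":-1},{"tx":0,"ty":0,"tz":-5,"ax":0,"ay":0,"az":0,"jaw":-1},{"tx":0,"ty":0,"tz":0,"ax":0,"ay":0,"az":0,"jaw":-1}]' && python3 - <<'E'
from h import *
c=bot.capture('wrist'); save(c,'w5.png'); force(1)
plan(505,-335,99,-80,30)
E
```

```text
t: 32.1
tcp_pos: [0.4874, 0.1173, 0.0987]
tcp_rot: [0.627, 0.779, 0.0, -0.0]
ft_force: [-0.8, -0.8, -3.6]
opening: 0.691
grasp_force: 43.9
F [[0.3, -0.1, -2.3], [0.5, 0.7, -3.2]] mean [ 0.39  0.33 -2.75] jig x,y 119.49911643648925 0.4250888692339649 z 98.3 t 32.2
shift [-13.88   9.56  -0.03] turn [-0.      0.      0.0537] p0 [487.23 117.29  98.3 ]
```

View pics/w5.png

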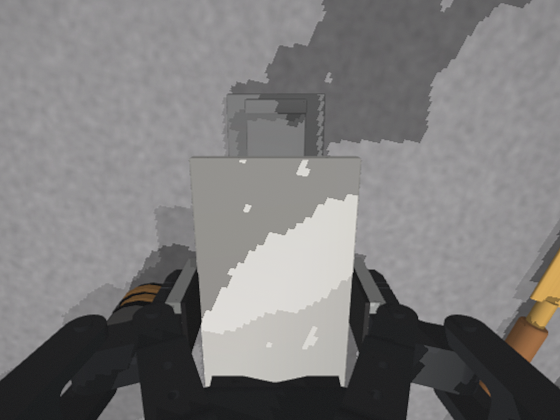

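Grip is firm: the cover is level and squarely between the pads (cols 192–360), and the weight reads about 2.8 N. Carrying it to the tray.

```bash
python3 -m jog '[{"tx":-7.7,"ty":5.3,"tz":0,"ax":0,"ay":0,"az":0.0298,"jaw":-1},{"tx":-15.4,"ty":10.6,"tz":0,"ax":0,"ay":0,"az":0.0597,"jaw":-1},{"tx":-23.1,"ty":15.9,"tz":0,"ax":0,"ay":0,"az":0.0895,"jaw":-1},{"tx":-23.1,"ty":15.9,"tz":0,"ax":0,"ay":0,"az":0.0895,"jaw":-1},{"tx":-23.1,"ty":15.9,"tz":0,"ax":0,"ay":0,"az":0.0895,"jaw":-1},{"tx":-23.1,"ty":15.9,"tz":0,"ax":0,"ay":0,"az":0.0895,"jaw":-1},{"tx":-23.1,"ty":15.9,"tz":0,"ax":0,"ay":0,"az":0.0895,"jaw":-1},{"tx":-23.1,"ty":15.9,"tz":0,"ax":0,"ay":0,"az":0.0895,"jaw":-1},{"tx":-23.1,"ty":15.9,"tz":0,"ax":0,"ay":0,"az":0.0895,"jaw":-1},{"tx":-23.1,"ty":15.9,"tz":0,"ax":0,"ay":0,"az":0.0895,"jaw":-1}]' && python3 -m jog '[{"tx":-23.1,"ty":15.9,"tz":0,"ax":0,"ay":0,"az":0.0895,"jaw":-1},{"tx":-23.1,"ty":15.9,"tz":0,"ax":0,"ay":0,"az":0.0895,"jaw":-1},{"tx":-23.1,"ty":15.9,"tz":0,"ax":0,"ay":0,"az":0.0895,"jaw":-1},{"tx":-23.1,"ty":15.9,"tz":0,"ax":0,"ay":0,"az":0.0895,"jaw":-1},{"tx":-23.1,"ty":15.9,"tz":0,"ax":0,"ay":0,"az":0.0895,"jaw":-1},{"tx":-23.1,"ty":15.9,"tz":0,"ax":0,"ay":0,"az":0.0895,"jaw":-1},{"tx":-23.1,"ty":15.9,"tz":0,"ax":0,"ay":0,"az":0.0895,"jaw":-1},{"tx":-15.4,"ty":10.6,"tz":0,"ax":0,"ay":0,"az":0.0597,"jaw":-1},{"tx":-7.7,"ty":5.3,"tz":0,"ax":0,"ay":0,"az":0.0298,"jaw":-1},{"tx":0,"ty":0,"tz":0,"ax":0,"ay":0,"az":0,"jaw":-1}]' && python3 - <<'E'
from h import *
force(2)
c=bot.capture('wrist'); save(c,'w6.png')
for r in bot.spot_point('tray',c)[:1]+bot.spot_point('tray_strips',c)[:1]: print(r['p'],r['centre'],on(c,r['centre'],.013))
plan(505,-335,60,-80,10)
E
```

```text
t: 33.45
tcp_pos: [0.5962, -0.1053, 0.0985]
tcp_rot: [0.884, 0.468, -0.0, -0.0]
ft_force: [0.4, -0.3, -3.3]
opening: 0.69
grasp_force: 43.9
t: 34.7
tcp_pos: [0.5304, -0.3127, 0.0986]
tcp_rot: [0.991, 0.132, 0.0, -0.0]
ft_force: [-0.3, -0.2, -3.3]
opening: 0.686
grasp_force: 43.9
F [[-0.3, -0.2, -3.3], [0.3, 0.6, -3.3], [0.1, 1.2, -2.7]] mean [ 0.02  0.54 -3.12] jig x,y -309.0779498348552 48.63089466592369 z 98.58 t 34.8
shift [-3.04  1.66  3.86] turn [-0.     -0.      0.0091] p0 [ 530.93 -312.03   98.57]
```

View pics/w6.png

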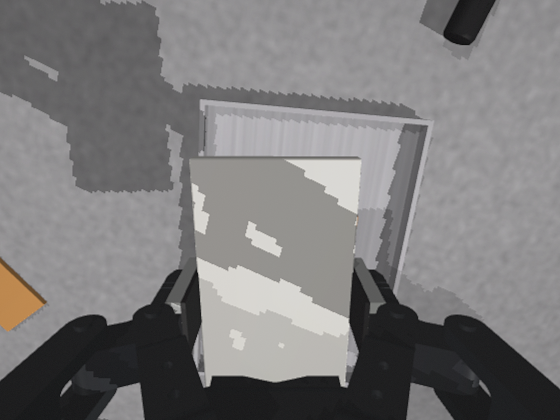

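The tray is under the cover, its far rim corners at (100,202) and (120,433). Before lowering, I'll check the tray pose against this rim, and whether the fingertips below the cover would clear the tray floor.

```bash
python3 - <<'E'
from h import *
c=bot.capture('wrist'); s=bot.state(); r=R.from_quat(s['tcp_rot']).as_matrix(); p=np.array(s['tcp_pos'])
A=on(c,(101,203),.014)*1000; B=on(c,(121,433),.014)*1000
print('rim',A,B,np.linalg.norm(A-B)); a=np.radians(10); u=np.array([np.cos(a),np.sin(a)])
m=(A+B)[:2]/2; d=(B-A)[:2]; print('angle',np.degrees(np.arctan2(d[1],d[0])),'centre if +-100',m-100*u,m+100*u)
q=lambda t:np.round(px(c,p+r@(np.array(t)/1000)),1)
for z in (11,): print('shut',q([11,3,z]),q([11,-3,z]),q([11,0,z]))
for z in (-4,-2,0): print('open',z,q([11,42.5,z]),q([11,-42.5,z]))
for z in (1,3,5,7,9): print('60',z,q([11,30,z]),q([11,-30,z]))
print('cover front corners', [q([55,e,z]) for e in (-30,30) for z in (-10.9,-4.9)])
for n in ('w5','w6','w4'):
    im=cv2.imread(f'pics/{n}.png'); 
    w=im[235:330,140:215] if n!='w4' else im[250:345,110:185]
    cv2.imwrite(f'pics/z{n}.png',cv2.resize(w,None,fx=4,fy=4,interpolation=cv2.INTER_NEAREST))
a=cv2.imread('pics/zw6.png'); b=cv2.imread('pics/zw4.png'); cv2.imwrite('pics/z.png',np.hstack([a,b]))
E
```

```text
rim [ 588.1229438  -252.51497183   14.        ] [ 613.06693128 -388.10186947   14.        ] 137.86228390776145
angle -79.57582712639822 centre if +-100 [ 502.11416224 -337.67323842] [ 699.07571284 -302.94360288]
shut [244.9 281.9] [244.9 268.2] [244.9 275.1]
open -4 [260.  381.2] [260.  168.9]
open -2 [257.8 379.8] [257.8 170.3]
open 0 [255.7 378.4] [255.7 171.7]
60 1 [254.6 347.5] [254.6 202.6]
60 3 [252.6 346.6] [252.6 203.5]
60 5 [250.6 345.7] [250.6 204.4]
60 7 [248.6 344.8] [248.6 205.3]
60 9 [246.7 343.9] [246.7 206.2]
cover front corners [array([152.9, 188.1]), array([150.3, 192. ]), array([152.9, 362.2]), array([150.3, 358.2])]
```

View pics/z.png

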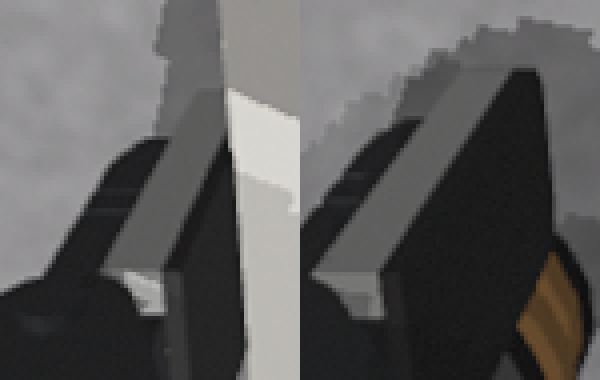

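The crop puts the tip edge at row 257 when gripping, against 253 shut and 267 open. So the tips reach about 11–12 mm below the cover's underside. The cork stands only 10 mm above the tray floor, so the tips would hit the floor first. I have time in hand, so I'll set the cover back on the rest and grip it 5 mm higher.

```bash
python3 -c "
from h import *
plan(487.4,117.3,95,12.25,27)"
```

```text
shift [ 13.77 -11.02   0.14] turn [-0.     -0.     -0.0563] p0 [ 530.84 -312.18   98.6 ]
```

```bash
python3 -m jog '[{"tx":6.9,"ty":-5.5,"tz":0,"ax":0,"ay":0,"az":-0.0282,"jaw":-1},{"tx":13.8,"ty":-11,"tz":0,"ax":0,"ay":0,"az":-0.0563,"jaw":-1},{"tx":20.7,"ty":-16.5,"tz":0,"ax":0,"ay":0,"az":-0.0845,"jaw":-1},{"tx":20.7,"ty":-16.5,"tz":0,"ax":0,"ay":0,"az":-0.0845,"jaw":-1},{"tx":20.7,"ty":-16.5,"tz":0,"ax":0,"ay":0,"az":-0.0845,"jaw":-1},{"tx":20.7,"ty":-16.5,"tz":0,"ax":0,"ay":0,"az":-0.0845,"jaw":-1},{"tx":20.7,"ty":-16.5,"tz":0,"ax":0,"ay":0,"az":-0.0845,"jaw":-1},{"tx":20.7,"ty":-16.5,"tz":0,"ax":0,"ay":0,"az":-0.0845,"jaw":-1},{"tx":20.7,"ty":-16.5,"tz":0,"ax":0,"ay":0,"az":-0.0845,"jaw":-1},{"tx":20.7,"ty":-16.5,"tz":0,"ax":0,"ay":0,"az":-0.0845,"jaw":-1}]' && python3 -m jog '[{"tx":20.7,"ty":-16.5,"tz":0,"ax":0,"ay":0,"az":-0.0845,"jaw":-1},{"tx":20.7,"ty":-16.5,"tz":0,"ax":0,"ay":0,"az":-0.0845,"jaw":-1},{"tx":20.7,"ty":-16.5,"tz":0,"ax":0,"ay":0,"az":-0.0845,"jaw":-1},{"tx":20.7,"ty":-16.5,"tz":0,"ax":0,"ay":0,"az":-0.0845,"jaw":-1},{"tx":20.7,"ty":-16.5,"tz":0,"ax":0,"ay":0,"az":-0.0845,"jaw":-1},{"tx":20.7,"ty":-16.5,"tz":0,"ax":0,"ay":0,"az":-0.0845,"jaw":-1},{"tx":20.7,"ty":-16.5,"tz":0,"ax":0,"ay":0,"az":-0.0845,"jaw":-1},{"tx":20.7,"ty":-16.5,"tz":0,"ax":0,"ay":0,"az":-0.0845,"jaw":-1},{"tx":13.8,"ty":-11,"tz":0,"ax":0,"ay":0,"az":-0.0563,"jaw":-1},{"tx":6.9,"ty":-5.5,"tz":0,"ax":0,"ay":0,"az":-0.0282,"jaw":-1}]' && python3 -c "
from h import *
force(2)
plan(487.4,117.3,22,12.25,1)"
```

```text
t: 36.25
tcp_pos: [0.5977, -0.0881, 0.0986]
tcp_rot: [0.87, 0.493, 0.0, -0.0]
ft_force: [0.2, 0.1, -3.5]
opening: 0.693
grasp_force: 43.9
t: 37.5
tcp_pos: [0.4926, 0.1183, 0.0987]
tcp_rot: [0.626, 0.78, 0.0, -0.0]
ft_force: [0.3, -0.4, -2.6]
opening: 0.688
grasp_force: 43.9
F [[0.3, -0.4, -2.6], [-0.2, 2.5, -3.1], [1.2, -0.9, -3.0]] mean [ 0.44  0.4  -2.91] jig x,y 118.92191562050233 -5.225237849555992 z 98.71 t 37.6
shift [ 0.56 -5.47 76.71] turn [-0.0001  0.      0.0018] p0 [492.87 117.93  98.71]
```

```bash
python3 -m jog '[{"tx":0.3,"ty":-2.7,"tz":8,"ax":0,"ay":0,"az":0.0018,"jaw":-1},{"tx":0.3,"ty":-2.8,"tz":14,"ax":0,"ay":0,"az":0,"jaw":-1},{"tx":0,"ty":0,"tz":16,"ax":0,"ay":0,"az":0,"jaw":-1},{"tx":0,"ty":0,"tz":14,"ax":0,"ay":0,"az":0,"jaw":-1},{"tx":0,"ty":0,"tz":11,"ax":0,"ay":0,"az":0,"jaw":-1},{"tx":0,"ty":0,"tz":8,"ax":0,"ay":0,"az":0,"jaw":-1},{"tx":0,"ty":0,"tz":4.5,"ax":0,"ay":0,"az":0,"jaw":-1},{"tx":0,"ty":0,"tz":2,"ax":0,"ay":0,"az":0,"jaw":-1},{"tx":0,"ty":0,"tz":0.6,"ax":0,"ay":0,"az":0,"jaw":-1},{"tx":0,"ty":0,"tz":0.6,"ax":0,"ay":0,"az":0,"jaw":-1}]' && python3 -c "
from h import *
force(1)"
```

```text
t: 38.85
tcp_pos: [0.4878, 0.1171, 0.0201]
tcp_rot: [0.628, 0.778, 0.0, 0.0]
ft_force: [1.2, 0.1, -2.8]
opening: 0.688
grasp_force: 43.9
F [[1.2, 0.1, -2.8], [0.1, -0.8, -4.0]] mean [ 0.62 -0.38 -3.38] jig x,y 119.21367609817942 -0.11575677642643098 z 20.07 t 38.9
```

```bash
python3 -m jog '[{"tx":0,"ty":0,"tz":0.3,"ax":0,"ay":0,"az":0,"jaw":-1},{"tx":0,"ty":0,"tz":0.3,"ax":0,"ay":0,"az":0,"jaw":-1},{"tx":0,"ty":0,"tz":0.15,"ax":0,"ay":0,"az":0,"jaw":-1},{"tx":0,"ty":0,"tz":0.1,"ax":0,"ay":0,"az":0,"jaw":-1},{"tx":0,"ty":0,"tz":0.1,"ax":0,"ay":0,"az":0,"jaw":-1},{"tx":0,"ty":0,"tz":0.1,"ax":0,"ay":0,"az":0,"jaw":-1},{"tx":0,"ty":0,"tz":0.05,"ax":0,"ay":0,"az":0,"jaw":-1},{"tx":0,"ty":0,"tz":0.05,"ax":0,"ay":0,"az":0,"jaw":-1},{"tx":0,"ty":0,"tz":0,"ax":0,"ay":0,"az":0,"jaw":-1},{"tx":0,"ty":0,"tz":0,"ax":0,"ay":0,"az":0,"jaw":-1}]' && python3 -c "
from h import *
force(1)"
```

```text
t: 40.15
tcp_pos: [0.4877, 0.1171, 0.0189]
tcp_rot: [0.628, 0.778, 0.0, 0.0]
ft_force: [-1.8, -0.4, 5.7]
opening: 0.693
grasp_force: 44.7
F [[-1.8, -0.4, 5.7], [-0.7, -0.5, 4.8]] mean [-1.25 -0.43  5.29] jig x,y 119.21404836552594 -0.022703272370155306 z 18.96 t 40.2
```

```bash
python3 -m jog '[{"tx":0,"ty":0,"tz":0,"ax":0,"ay":0,"az":0,"jaw":0.5},{"tx":0,"ty":0,"tz":0,"ax":0,"ay":0,"az":0,"jaw":0.65},{"tx":0,"ty":0,"tz":0,"ax":0,"ay":0,"az":0,"jaw":0.65},{"tx":0,"ty":0,"tz":-2.5,"ax":0,"ay":0,"az":0,"jaw":0.65},{"tx":0,"ty":0,"tz":-3,"ax":0,"ay":0,"az":0,"jaw":0.6},{"tx":0,"ty":0,"tz":0,"ax":0,"ay":0,"az":0,"jaw":0.5},{"tx":0,"ty":0,"tz":0,"ax":0,"ay":0,"az":0,"jaw":0.42},{"tx":0,"ty":0,"tz":0,"ax":0,"ay":0,"az":0,"jaw":0.35},{"tx":0,"ty":0,"tz":0,"ax":0,"ay":0,"az":0,"jaw":0},{"tx":0,"ty":0,"tz":0,"ax":0,"ay":0,"az":0,"jaw":-1}]' 40 && python3 -c "
from h import *
force(2)"
```

```text
t: 41.45
tcp_pos: [0.4877, 0.1171, 0.0245]
tcp_rot: [0.628, 0.778, 0.0, 0.0]
ft_force: [-1.7, -1.0, 8.5]
opening: 0.688
grasp_force: 41.1
F [[-1.7, -1.0, 8.5], [-1.5, -1.6, 8.4], [-1.9, 0.7, 8.9]] mean [-1.71 -0.65  8.59] jig x,y 119.18991173011253 -0.037952995276339725 z 24.54 t 41.55
```

```bash
python3 -m jog '[{"tx":0,"ty":0,"tz":-0.5,"ax":0,"ay":0,"az":0,"jaw":-1},{"tx":0,"ty":0,"tz":-1.5,"ax":0,"ay":0,"az":0,"jaw":-1},{"tx":0,"ty":0,"tz":-5,"ax":0,"ay":0,"az":0,"jaw":-1},{"tx":0,"ty":0,"tz":-12,"ax":0,"ay":0,"az":0,"jaw":-1},{"tx":0,"ty":0,"tz":-16,"ax":0,"ay":0,"az":0,"jaw":-1},{"tx":0,"ty":0,"tz":-16,"ax":0,"ay":0,"az":0,"jaw":-1},{"tx":0,"ty":0,"tz":-12,"ax":0,"ay":0,"az":0,"jaw":-1},{"tx":0,"ty":0,"tz":-8,"ax":0,"ay":0,"az":0,"jaw":-1},{"tx":0,"ty":0,"tz":-3,"ax":0,"ay":0,"az":0,"jaw":-1},{"tx":0,"ty":0,"tz":0,"ax":0,"ay":0,"az":0,"jaw":-1}]' && python3 -c "
from h import *
force(1)
plan(505,-335.3,98,-79.8,27)"
```

```text
t: 42.8
tcp_pos: [0.4877, 0.1171, 0.0982]
tcp_rot: [0.628, 0.778, -0.0, -0.0]
ft_force: [-0.0, -0.8, -3.0]
opening: 0.688
grasp_force: 43.9
F [[-0.0, -0.8, -3.0], [-0.2, 0.1, -2.5]] mean [-0.12 -0.34 -2.73] jig x,y 119.20051277726732 0.14513405086941672 z 98.03 t 42.85
shift [-15.45  10.55  -0.  ] turn [-0.      0.      0.0595] p0 [487.57 117.06  98.03]
```

```bash
python3 -m jog '[{"tx":-7.7,"ty":5.3,"tz":0,"ax":0,"ay":0,"az":0.0298,"jaw":-1},{"tx":-15.4,"ty":10.5,"tz":0,"ax":0,"ay":0,"az":0.0595,"jaw":-1},{"tx":-23.2,"ty":15.8,"tz":0,"ax":0,"ay":0,"az":0.0892,"jaw":-1},{"tx":-23.2,"ty":15.8,"tz":0,"ax":0,"ay":0,"az":0.0892,"jaw":-1},{"tx":-23.2,"ty":15.8,"tz":0,"ax":0,"ay":0,"az":0.0892,"jaw":-1},{"tx":-23.2,"ty":15.8,"tz":0,"ax":0,"ay":0,"az":0.0892,"jaw":-1},{"tx":-23.2,"ty":15.8,"tz":0,"ax":0,"ay":0,"az":0.0892,"jaw":-1},{"tx":-23.2,"ty":15.8,"tz":0,"ax":0,"ay":0,"az":0.0892,"jaw":-1},{"tx":-23.2,"ty":15.8,"tz":0,"ax":0,"ay":0,"az":0.0892,"jaw":-1},{"tx":-23.2,"ty":15.8,"tz":0,"ax":0,"ay":0,"az":0.0892,"jaw":-1}]' && python3 -m jog '[{"tx":-23.2,"ty":15.8,"tz":0,"ax":0,"ay":0,"az":0.0892,"jaw":-1},{"tx":-23.2,"ty":15.8,"tz":0,"ax":0,"ay":0,"az":0.0892,"jaw":-1},{"tx":-23.2,"ty":15.8,"tz":0,"ax":0,"ay":0,"az":0.0892,"jaw":-1},{"tx":-23.2,"ty":15.8,"tz":0,"ax":0,"ay":0,"az":0.0892,"jaw":-1},{"tx":-23.2,"ty":15.8,"tz":0,"ax":0,"ay":0,"az":0.0892,"jaw":-1},{"tx":-23.2,"ty":15.8,"tz":0,"ax":0,"ay":0,"az":0.0892,"jaw":-1},{"tx":-23.2,"ty":15.8,"tz":0,"ax":0,"ay":0,"az":0.0892,"jaw":-1},{"tx":-23.2,"ty":15.8,"tz":0,"ax":0,"ay":0,"az":0.0892,"jaw":-1},{"tx":-15.4,"ty":10.5,"tz":0,"ax":0,"ay":0,"az":0.0595,"jaw":-1},{"tx":-7.7,"ty":5.3,"tz":0,"ax":0,"ay":0,"az":0.0298,"jaw":-1}]' && python3 -c "
from h import *
force(2)
plan(505,-335.3,16.3,-79.8,1)"
```

```text
t: 44.1
tcp_pos: [0.5953, -0.1066, 0.0981]
tcp_rot: [0.884, 0.468, -0.0, -0.0]
ft_force: [-1.0, 0.4, -3.6]
opening: 0.69
grasp_force: 43.9
t: 45.35
tcp_pos: [0.5099, -0.3358, 0.0983]
tcp_rot: [0.996, 0.087, -0.0, -0.0]
ft_force: [0.3, 0.2, -3.6]
opening: 0.687
grasp_force: 43.9
F [[0.3, 0.2, -3.6], [-1.8, -2.0, -3.4], [-0.1, -0.6, -3.0]] mean [-0.49 -0.81 -3.31] jig x,y -327.75022812268423 74.02464306163444 z 98.28 t 45.45
shift [-5.1  -1.   81.98] turn [-0.0001  0.0001 -0.0016] p0 [ 510.2  -335.4    98.28]
```

```bash
python3 -m jog '[{"tx":-2.5,"ty":-0.5,"tz":6,"ax":0,"ay":0,"az":-0.0016,"jaw":-1},{"tx":-2.6,"ty":-0.5,"tz":11,"ax":0,"ay":0,"az":0,"jaw":-1},{"tx":0,"ty":0,"tz":13,"ax":0,"ay":0,"az":0,"jaw":-1},{"tx":0,"ty":0,"tz":13,"ax":0,"ay":0,"az":0,"jaw":-1},{"tx":0,"ty":0,"tz":11,"ax":0,"ay":0,"az":0,"jaw":-1},{"tx":0,"ty":0,"tz":8,"ax":0,"ay":0,"az":0,"jaw":-1},{"tx":0,"ty":0,"tz":6,"ax":0,"ay":0,"az":0,"jaw":-1},{"tx":0,"ty":0,"tz":4,"ax":0,"ay":0,"az":0,"jaw":-1},{"tx":0,"ty":0,"tz":2,"ax":0,"ay":0,"az":0,"jaw":-1},{"tx":0,"ty":0,"tz":0,"ax":0,"ay":0,"az":0,"jaw":-1}]' && python3 - <<'E'
from h import *
c=bot.capture('wrist'); save(c,'w7.png'); force(1)
plan(505,-335.3,16.3,-79.8,1)
E
```

```text
t: 46.7
tcp_pos: [0.5055, -0.335, 0.0243]
tcp_rot: [0.996, 0.09, 0.0, 0.0]
ft_force: [0.9, -0.8, -1.7]
opening: 0.688
grasp_force: 43.9
F [[-0.3, 0.3, -3.5], [-0.3, -0.1, -2.6]] mean [-0.3   0.11 -3.05] jig x,y -326.38158222846147 78.51171042693574 z 24.47 t 46.8
shift [-0.57  0.18  8.17] turn [ 0.0001 -0.0003  0.0013] p0 [ 505.53 -335.02   24.47]
```

View pics/w7.png

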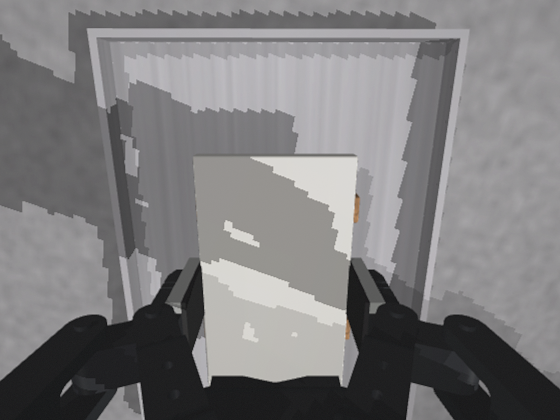

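The far rim's outer corners are at (29,88) and (31,470), and the strip ends show only on the cover's right (col 357). I'll check the lateral centring.

```bash
python3 - <<'E'
from h import *
c=bot.capture('wrist'); s=bot.state(); r=R.from_quat(s['tcp_rot']); p=np.array(s['tcp_pos'])
T=lambda rc,z:(r.inv().apply(on(c,rc,z)-p)*1000).round(1)
print('rim corners',T((29,88),.014),T((31,470),.014))
# outer side rim at lower rows
print('cover corners',T((155,194),p[2]+.005),T((155,358),p[2]+.005))
im=c['color'].astype(int); h=cv2.cvtColor(c['color'],cv2.COLOR_RGB2HSV)
m=(h[...,0]<20)&(h[...,1]>110); m[:150]=0
ys,xs=np.where(m); k=(ys<350)&(xs>330)&(xs<380)
for lo,hi in ((180,240),(300,350)):
    q=k&(ys>=lo)&(ys<hi); e=xs[q].max(); rr=ys[q]; print(e,rr.min(),rr.max(),T((rr.min(),e),.013),T((rr.max(),e),.013))
q=m&False; l=(xs<220); print('left',xs[l][:5],ys[l][:5])
g=c['color'].min(2).astype(int)
for row in (100,200): print(row,[(int(x),int(g[row,x])) for x in list(range(95,125))[::2]],[(int(x),int(g[row,x])) for x in list(range(435,470))[::2]])
E
```

```text
rim corners [ 97.1 -68.4  10.5] [96.5 72.  10.5]
cover corners [ 53.2 -29.1  -5. ] [53.2 30.3 -5. ]
358 195 221 [33.6 35.4 11.5] [21.9 36.2 11.5]
349 319 338 [-27.5  35.4  11.5] [-38.2  36.1  11.5]
left [] []
100 [(95, 100), (97, 156), (99, 170), (101, 171), (103, 172), (105, 134), (107, 126), (109, 126), (111, 130), (113, 130), (115, 132), (117, 89), (119, 92), (121, 107), (123, 115)] [(435, 117), (437, 118), (439, 91), (441, 94), (443, 94), (445, 91), (447, 91), (449, 87), (451, 156), (453, 174), (455, 173), (457, 176), (459, 141), (461, 155), (463, 152), (465, 150), (467, 149), (469, 148)]
200 [(95, 99), (97, 100), (99, 100), (101, 104), (103, 104), (105, 104), (107, 104), (109, 104), (111, 112), (113, 117), (115, 117), (117, 119), (119, 70), (121, 72), (123, 73)] [(435, 87), (437, 164), (439, 180), (441, 180), (443, 177), (445, 150), (447, 151), (449, 151), (451, 150), (453, 151), (455, 153), (457, 151), (459, 151), (461, 150), (463, 149), (465, 148), (467, 150), (469, 151)]
```

```bash
python3 -m jog '[{"tx":-0.4,"ty":0.3,"tz":1,"ax":0,"ay":0,"az":0,"jaw":-1},{"tx":-0.4,"ty":0.3,"tz":2,"ax":0,"ay":0,"az":0,"jaw":-1},{"tx":0,"ty":0,"tz":2,"ax":0,"ay":0,"az":0,"jaw":-1},{"tx":0,"ty":0,"tz":1.5,"ax":0,"ay":0,"az":0,"jaw":-1},{"tx":0,"ty":0,"tz":1,"ax":0,"ay":0,"az":0,"jaw":-1},{"tx":0,"ty":0,"tz":0.6,"ax":0,"ay":0,"az":0,"jaw":-1},{"tx":0,"ty":0,"tz":0.5,"ax":0,"ay":0,"az":0,"jaw":-1},{"tx":0,"ty":0,"tz":0.4,"ax":0,"ay":0,"az":0,"jaw":-1},{"tx":0,"ty":0,"tz":0.4,"ax":0,"ay":0,"az":0,"jaw":-1},{"tx":0,"ty":0,"tz":0,"ax":0,"ay":0,"az":0,"jaw":-1}]' && python3 -c "
from h import *
force(1)"
```

```text
t: 48.1
tcp_pos: [0.5047, -0.3357, 0.0148]
tcp_rot: [0.996, 0.09, -0.0, -0.0]
ft_force: [0.6, 0.1, -4.1]
opening: 0.69
grasp_force: 43.9
F [[0.6, 0.1, -4.1], [1.6, 1.0, -3.0]] mean [ 1.07  0.54 -3.57] jig x,y -326.87461016075866 79.40948697394641 z 14.85 t 48.15
```

```bash
python3 -m jog '[{"tx":0,"ty":0,"tz":0.2,"ax":0,"ay":0,"az":0,"jaw":-1},{"tx":0,"ty":0,"tz":0.2,"ax":0,"ay":0,"az":0,"jaw":-1},{"tx":0,"ty":0,"tz":0.15,"ax":0,"ay":0,"az":0,"jaw":-1},{"tx":0,"ty":0,"tz":0.1,"ax":0,"ay":0,"az":0,"jaw":-1},{"tx":0,"ty":0,"tz":0.1,"ax":0,"ay":0,"az":0,"jaw":-1},{"tx":0,"ty":0,"tz":0.1,"ax":0,"ay":0,"az":0,"jaw":-1},{"tx":0,"ty":0,"tz":0.1,"ax":0,"ay":0,"az":0,"jaw":-1},{"tx":0,"ty":0,"tz":0.1,"ax":0,"ay":0,"az":0,"jaw":-1},{"tx":0,"ty":0,"tz":0,"ax":0,"ay":0,"az":0,"jaw":-1},{"tx":0,"ty":0,"tz":0,"ax":0,"ay":0,"az":0,"jaw":-1}]' && python3 -c "
from h import *
force(1)"
```

```text
t: 49.4
tcp_pos: [0.5048, -0.3357, 0.0139]
tcp_rot: [0.996, 0.09, 0.0, -0.0]
ft_force: [-1.4, 1.4, 2.1]
opening: 0.686
grasp_force: 44.4
F [[-1.4, 1.4, 2.1], [-1.3, 2.2, 3.3]] mean [-1.33  1.81  2.71] jig x,y -326.88455194881504 79.40911570335537 z 13.91 t 49.45
```

```bash
python3 -m jog '[{"tx":0,"ty":0,"tz":0,"ax":0,"ay":0,"az":0,"jaw":0.42},{"tx":0,"ty":0,"tz":0,"ax":0,"ay":0,"az":0,"jaw":0.5},{"tx":0,"ty":0,"tz":0,"ax":0,"ay":0,"az":0,"jaw":0.6},{"tx":0,"ty":0,"tz":0,"ax":0,"ay":0,"az":0,"jaw":0.8},{"tx":0,"ty":0,"tz":0,"ax":0,"ay":0,"az":0,"jaw":0.8},{"tx":0,"ty":0,"tz":-2,"ax":0,"ay":0,"az":0,"jaw":0.8},{"tx":0,"ty":0,"tz":-8,"ax":0,"ay":0,"az":0,"jaw":0.8},{"tx":0,"ty":0,"tz":-20,"ax":0,"ay":0,"az":0,"jaw":0.8},{"tx":0,"ty":0,"tz":-30,"ax":0,"ay":0,"az":0,"jaw":0.8},{"tx":0,"ty":0,"tz":-30,"ax":0,"ay":0,"az":0,"jaw":0.8}]' && python3 -m jog '[{"tx":-30,"ty":0,"tz":-20,"ax":0,"ay":0,"az":0,"jaw":0.8},{"tx":-30,"ty":0,"tz":-20,"ax":0,"ay":0,"az":0,"jaw":0.8},{"tx":-30,"ty":0,"tz":-20,"ax":0,"ay":0,"az":0,"jaw":0.8},{"tx":-20,"ty":0,"tz":-20,"ax":0,"ay":0,"az":0,"jaw":0.8},{"tx":0,"ty":0,"tz":-20,"ax":0,"ay":0,"az":0,"jaw":0.8},{"tx":0,"ty":0,"tz":0,"ax":0,"ay":0,"az":0,"jaw":0.8},{"tx":0,"ty":0,"tz":0,"ax":0,"ay":0,"az":0,"jaw":0.8},{"tx":0,"ty":0,"tz":0,"ax":0,"ay":0,"az":0,"jaw":0.8},{"tx":0,"ty":0,"tz":0,"ax":0,"ay":0,"az":0,"jaw":0.8},{"tx":0,"ty":0,"tz":0,"ax":0,"ay":0,"az":0,"jaw":0.8}]' && python3 - <<'E'
from h import *
c=bot.capture('wrist'); d=bot.capture('top'); save(c,'w8.png')
im=c['color'].copy(); cv2.imwrite('pics/end.png',cv2.resize(np.hstack([im,d['color']])[:,:,::-1],(800,300)))
print(bot.state()['t'])
for k in (c,d):
  for n,z in dict(cover=.013,tray_strips=.013,tray=0,cavity=.014,plaque=.0224).items():
    for r in bot.spot_point(n,k)[:1]: print(n,round(r['p'],2),np.round(r['centre']),on(k,r['centre'],z).round(4))
E
```

```text
t: 50.7
tcp_pos: [0.5048, -0.3358, 0.1061]
tcp_rot: [0.996, 0.089, 0.0, 0.0]
ft_force: [0.5, 0.6, -0.4]
opening: 0.9
grasp_force: 0.0
t: 51.95
tcp_pos: [0.3965, -0.3553, 0.2036]
tcp_rot: [0.996, 0.09, -0.0, -0.0]
ft_force: [-0.2, -0.7, -0.2]
opening: 0.897
grasp_force: 0.0
52.05
cover 0.58 [ 51. 273.] [ 0.5042 -0.3343  0.013 ]
cover 0.72 [247. 418.] [ 0.5061 -0.3402  0.013 ]
tray_strips 0.82 [248. 415.] [ 0.5044 -0.334   0.013 ]
tray 0.66 [249. 413.] [ 0.5027 -0.3332  0.    ]
cavity 0.86 [246. 271.] [0.511  0.0112 0.014 ]
plaque 0.65 [242. 277.] [ 0.5193 -0.0033  0.0224]
```

View pics/end.png

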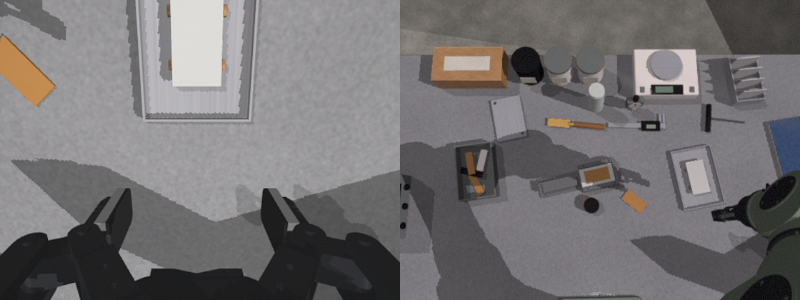

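The cover lies flat and centred across both strips, with the strip ends showing evenly on either side. The plaque is still in the cavity, and nothing else has moved.

```bash
python3 -c "
from bench import bot
print(bot.job_done())"
```

```text
the job is handed in; nothing more can be done
None
```

The cover was slid clear under light pressure and now lies flat and centred across the cork strips in the tray, with the plaque left in its cavity; I set it back on the rest once mid-job to grip it higher, and handed the job in at about 52 s.

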